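Put the fastener delivery away on the sloped bench rack

ROBOT

A 6-joint arm with a two-finger parallel gripper is mounted at the origin on the work surface. World frame = base frame: x ahead of the robot, y to its left, z up, the work surface at z = 0. Lengths are in mm, angles in rad, forces in N, time in s.
With the tool pointing down it reaches from about 300 to 775 mm from the base axis. Payload 14.6 kg.
Tool frame: the origin (TCP) lies between the finger pads; the fingertips stand 11 mm ahead of it and the grasp point (between the pads) lies 8 mm behind it; z points along the fingers, y is the direction in which the jaws open and shut (so a half turn about z gives the same grasp; the last joint's range is limited). The gripper opens to 94 mm and grips with 3 to 60 N. Pads are 16 mm wide; open, the fingers measure 119 mm over their backs; the gripper's body (75 mm by 177 mm) begins 78 mm behind the grasp point.
Start: joints at [-1.222, 0.3, 1.521, -0, 1.321, -0.067], TCP at [222.149, -503.129, 216.446] pointing down, gripper open.
Joint ranges: [-3.03, 3.03], [-0.79, 2.21], [0.23, 2.52], [-1.04, 4.18], [0, 3.07], [-2.55, 2.55]. Speed limits (rad/s): [2.22, 2.22, 2.57, 3.14, 3.14, 3.14].

INTERFACE

Orientations are given as [roll, pitch, yaw] about the fixed x, y, z axes, in that order (R = Rz(yaw) Ry(pitch) Rx(roll)).
In Python, from cell import * gives the robot as it stands.
- The arm moves only by the tool arm_command, never from a script. Its argument "deltas" is a list of rows, each an object with "xyz": the shift along the world's x, y, z in m, a list of three; "turn": the turn, a rotation vector about the world's x, y, z in rad, a list of three. A call has 1 to 12 rows; each row shifts and turns the commanded pose from where the row before left it; what a row does not reach is not made up. A row lasts 1/8 s, in which the tool goes at most 62.5 mm and 10.7 degrees, less where a joint would pass 70% of its speed; a pose out of reach is approached as far as the arm can. A call with a gripper value outside its range is refused whole. "gripper" is the closure, from 0 (fully open) to 1 (shut), set as the call begins (left out, the last holds). The fingers move at their own pace and stop on an object; "force" is the grip in N (left out, the last holds). Time passes only in rows, so rows that do not move let the fingers close. It gives the time, the measured TCP pose, the force and the opening at its end, in the units of the state.
- read_state(): the state, without advancing time (a new reading comes with each control period).
- camera(name): name is "scene" or "top" or "wrist"; returns a dict with "color" (400x640x3 uint8, red, green, blue), "fx", "fy", "cx", "cy" (pixels), "rvec" (rotation vector, rad) and "tvec" (3), from world to camera coordinates, as OpenCV has them; the wrist camera has in their place "mount" (4x4, takes a point from camera to tool coordinates, whose origin is the TCP and whose axes are the flange's). Camera axes: x right, y down, z forward; pixel columns grow to the right and rows downward; lengths in mm; the calibration is good to about 2 mm. The wrist camera is an equidistant fisheye: a pixel r from the principal point sees the ray r / f radians off the axis. A picture is of the moment at which its call begins: read the wrist's pose just before it. There is no depth.
- sign_off(): hands the job in, once; it reports no verdict.
The state is a dict: "clock": time; "joints": joint angles; "qd": joint speeds; "effort": joint torques, N m; "eef_pos": TCP position; "eef_rot": TCP orientation; "wrist_force": force on the tool from outside, world axes, zero at the start; "moment": the same for the moment, N m; "finger_gap": finger opening in mm.
Only numpy, scipy, OpenCV 4.12 (cv2) and the standard library are available. Lean on these libraries where they do the work, as an engineer would, in place of code of your own. Each camera call takes 0.05 s, during which the arm holds its last target.

TASK

Take the pile of fastener cartons apart and put all four cartons away in the bench rack: each lying flat on the sloped tray of its own colour, lengthwise and central, with its coloured label end down against the tray's bottom lip so that the label faces the front. Do not tip any carton over, and leave the glue bottle and the wrench where they are.

Things in the scene. Friction and masses are not known exactly. Their poses are not given: they have to be found in the camera images.
- box_red: Closed cardboard carton of fasteners with a red label round one end: 116 long (its x) x 56 wide (its y) x 42 mm high, 0.15 to 0.65 kg, rigid. Origin: centre of its underside; z up; the red label covers the end at -x and wraps 24 mm over the top; the rest is brown, with a small red round sticker on the +x end face. Starts as the bottom of the pile, or alone beside it.
- box_blue: Closed cardboard carton of fasteners with a blue label round one end: 116 long (its x) x 56 wide (its y) x 42 mm high, 0.15 to 0.65 kg, rigid. Origin: centre of its underside; z up; the blue label covers the end at -x and wraps 24 mm over the top; the rest is brown, with a small blue round sticker on the +x end face. Starts as the bottom of the pile, or alone beside it.
- box_yellow: Closed cardboard carton of fasteners with a yellow label round one end: 92 long (its x) x 52 wide (its y) x 38 mm high, 0.15 to 0.65 kg, rigid. Origin: centre of its underside; z up; the yellow label covers the end at -x and wraps 24 mm over the top; the rest is brown, with a small yellow round sticker on the +x end face. Starts crosswise in the middle of the pile of three.
- box_green: Closed cardboard carton of fasteners with a green label round one end: 60 long (its x) x 46 wide (its y) x 36 mm high, 0.15 to 0.65 kg, rigid. Origin: centre of its underside; z up; the green label covers the end at -x and wraps 24 mm over the top; the rest is brown, with a small green round sticker on the +x end face. Starts on top of the pile.
- tray_red: Fixed sloped tray in the rack's row of four (98 mm apart), slick aluminium with red card in front and red strip at its top end. Sheet 72 wide (y) x 130 mm long, rises 22 deg (0.384 rad) to +x; no side walls; a released carton slides down it. Lip 16 mm high across the low -x end (front). Origin: inner corner of sheet and lip, mid width, 55 mm above bench; z up, x level, y across.
- tray_blue: Fixed sloped tray in the rack's row of four (98 mm apart), slick aluminium with blue card in front and blue strip at its top end. Sheet 72 wide (y) x 130 mm long, rises 22 deg (0.384 rad) to +x; no side walls; a released carton slides down it. Lip 16 mm high across the low -x end (front). Origin: inner corner of sheet and lip, mid width, 55 mm above bench; z up, x level, y across.
- tray_yellow: Fixed sloped tray in the rack's row of four (98 mm apart), slick aluminium with yellow card in front and yellow strip at its top end. Sheet 72 wide (y) x 130 mm long, rises 22 deg (0.384 rad) to +x; no side walls; a released carton slides down it. Lip 16 mm high across the low -x end (front). Origin: inner corner of sheet and lip, mid width, 55 mm above bench; z up, x level, y across.
- tray_green: Fixed sloped tray in the rack's row of four (98 mm apart), slick aluminium with green card in front and green strip at its top end. Sheet 72 wide (y) x 130 mm long, rises 22 deg (0.384 rad) to +x; no side walls; a released carton slides down it. Lip 16 mm high across the low -x end (front). Origin: inner corner of sheet and lip, mid width, 55 mm above bench; z up, x level, y across.
- glue: Bystander: white glue bottle with an orange cap standing upright, 56 mm across, 140 mm high. Origin: centre of its underside.
- wrench: Bystander: steel open-end wrench lying flat on the bench, 140 mm long (its x), 38 mm across, 8 mm thick. Origin: middle of its length, on the bench.
There are look-alikes about, which are no part of the job. What is shaped like the box_green but purple is not meant.

How it is judged (in metres and radians):
At the end, for the whole second after the job is handed in: Every carton rests on the tray of its own colour: flat on the sheet (tilt within 7 degrees of the slope, height within about 8 mm), its label end at the lip with a gap of at most 10 mm, within 12 mm of the tray's centre line and 11 degrees of its direction; all four released and at rest (x of box_red in the frame of tray_red between 0.0478 and 0.0638 m and y of box_red in the frame of tray_red between -0.012 and 0.012 m and z of box_red in the frame of tray_red between 0.0157 and 0.0307 m and angle between the y axis of box_red and the y axis of tray_red, either way round below 0.2 rad and angle between box_red's own z axis and vertical between 0.263972 and 0.503972 rad and x of tray_red in the frame of box_red below 0 m and linear speed of each of box_red, box_blue, box_yellow, box_green below 0.02 m/s and angular speed of each of box_red, box_blue, box_yellow, box_green below 0.2 rad/s and x of box_blue in the frame of tray_blue between 0.0478 and 0.0638 m and y of box_blue in the frame of tray_blue between -0.012 and 0.012 m and z of box_blue in the frame of tray_blue between 0.0157 and 0.0307 m and angle between the y axis of box_blue and the y axis of tray_blue, either way round below 0.2 rad and angle between box_blue's own z axis and vertical between 0.263972 and 0.503972 rad and x of tray_blue in the frame of box_blue below 0 m and x of box_yellow in the frame of tray_yellow between 0.0367 and 0.0527 m and y of box_yellow in the frame of tray_yellow between -0.012 and 0.012 m and z of box_yellow in the frame of tray_yellow between 0.0112 and 0.0262 m and angle between the y axis of box_yellow and the y axis of tray_yellow, either way round below 0.2 rad and angle between box_yellow's own z axis and vertical between 0.263972 and 0.503972 rad and x of tray_yellow in the frame of box_yellow below 0 m and x of box_green in the frame of tray_green between 0.0218 and 0.0378 m and y of box_green in the frame of tray_green between -0.012 and 0.012 m and z of box_green in the frame of tray_green between 0.0052 and 0.0202 m and angle between the y axis of box_green and the y axis of tray_green, either way round below 0.2 rad and angle between box_green's own z axis and vertical between 0.263972 and 0.503972 rad and x of tray_green in the frame of box_green below 0 m); the robot touches nothing.
It fails at once if a carton is tipped over (more than 60 degrees) (angle between any of box_red, box_blue, box_yellow, box_green's own z axis and vertical above 1.05 rad).
It fails at once if the glue bottle or the wrench is shifted by more than 30 mm, or the bottle tipped (distance of any of glue, wrench from where it was at the start of the episode above 0.03 m or angle between glue's own z axis and vertical above 0.5 rad).
It also fails if it takes over 115 s, if anything falls off the work surface, if the arm or the gripper's body presses on something with over 40 N, if the wrist force passes 120 N, or if a joint passes its speed limit or range.

## Working session

There is one attempt and no reset: what is moved stays moved. The work goes in short steps, Python scripts to look and compute and a tool call to move; the robot and the scene stay as the last step left them, time stands still between calls to the robot, and variables do not carry over. Pictures are saved under pics/ and viewed, and the job is handed in when it is done.

Besides the shell and the picture viewer there is one more tool, called in YAML: its name, and indented under it one key for each argument. arm_command: Moves the arm, as the interface text tells. Its arguments: {"type":"object","properties":{"deltas":{"type":"array","items":{"type":"object","properties":{"xyz":{"type":"array","items":{"type":"number"}},"turn":{"type":"array","items":{"type":"number"}}}}},"gripper":{"type":"number"},"force":{"type":"number"}},"required":["deltas"]}

```bash
ls; mkdir -p pics; python3 - <<'E'
from cell import *
import cv2,json
s=read_state();print(s)
for n in ["scene","top","wrist"]:
    c=camera(n)
    cv2.imwrite(f"pics/{n}0.png",c["color"][:,:,::-1])
    print(n,{k:(v.tolist() if hasattr(v,'tolist') else v) for k,v in c.items() if k!='color'})
E
```

```text
pics
{'clock': 0.0, 'joints': array([-1.22164315e+00,  3.00444760e-01,  1.52155441e+00, -6.44600989e-06,
        1.32069784e+00, -6.65964111e-02]), 'qd': array([ 0.00014161,  0.00089352, -0.00037463, -0.00081007, -0.00144449,
       -0.00094719]), 'effort': array([ 1.56609127e-03, -5.31807196e+01, -3.52736557e+01,  7.09055574e-02,
        2.44342204e-02, -5.22872779e-05]), 'eef_pos': array([ 222.04739071, -502.92364269,  215.91205558]), 'eef_rot': array([-3.14049033e+00, -6.72618504e-05,  4.15751145e-01]), 'wrist_force': array([ 0.12223969, -0.62795517,  0.34294363]), 'moment': array([ 0.00014852, -0.00920606,  0.01631388]), 'finger_gap': 94.25900959612666}
scene {'fx': 492.82960401351346, 'fy': 492.82960401351346, 'cx': 322.08733904096533, 'cy': 201.35515819618772, 'rvec': [1.8775115131514164, 1.7889411542298745, -0.6095848811865636], 'tvec': [-13.703195330357124, -349.4761408269062, 1727.6682254752677]}
top {'fx': 372.2116059655576, 'fy': 372.2116059655576, 'cx': 324.09628678891147, 'cy': 198.05450558602428, 'rvec': [2.1823856191444957, -2.1661595782870298, 0.07111606882103853], 'tvec': [2.3494204928201636, 547.4486744299331, 1002.7947634251738]}
wrist {'fx': 309.70691628693146, 'fy': 309.70691628693146, 'cx': 317.16008871543005, 'cy': 201.13731779992102, 'mount': [[-0.00020151978678011813, -0.9594893003332475, -0.2817449945177166, 82.13839702658366], [0.9999999101579441, -8.828600304275577e-05, -0.0004145958070570412, -0.841881769029218], [0.00037292610139098083, -0.28174505275442596, 0.959489231922134, -166.97523929662992], [0.0, 0.0, 0.0, 1.0]]}
```

View pics/scene0.png

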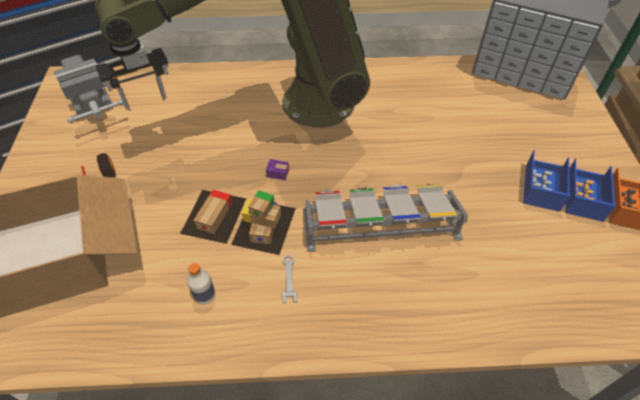

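View pics/top0.png

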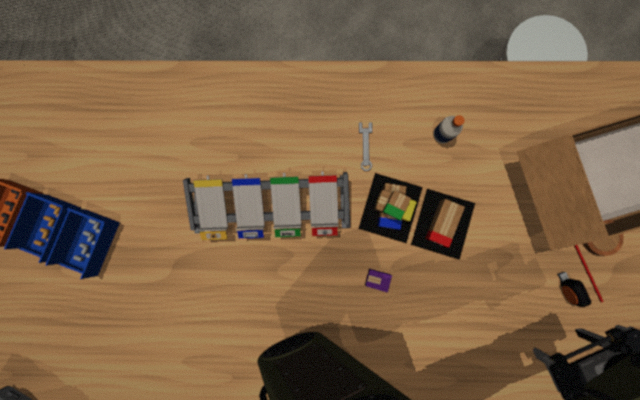

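View pics/wrist0.png

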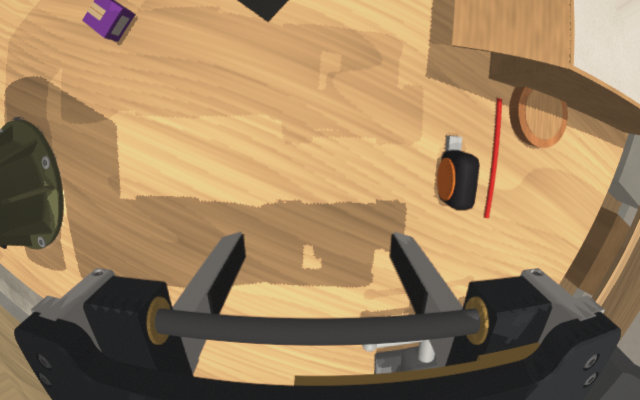

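```bash
cat > h.py <<'E'
import numpy as np, cv2
from scipy.spatial.transform import Rotation as Ro
from cell import *
def ext(c): return Ro.from_rotvec(np.array(c["rvec"]).ravel()).as_matrix(), np.array(c["tvec"]).ravel()
def proj(c,P):
    R,t=ext(c);p=R@np.asarray(P,float)+t
    return c["fx"]*p[0]/p[2]+c["cx"],c["fy"]*p[1]/p[2]+c["cy"]
def ray(c,u,v):
    R,t=ext(c);d=np.array([(u-c["cx"])/c["fx"],(v-c["cy"])/c["fy"],1.]);return -R.T@t,R.T@d
def onz(c,u,v,z):
    o,d=ray(c,u,v);return o+d*(z-o[2])/d[2]
def wshot(name=None):
    s=read_state();c=camera("wrist");M=np.array(c["mount"]);T=np.eye(4)
    T[:3,:3]=Ro.from_euler("xyz",s["eef_rot"]).as_matrix();T[:3,3]=s["eef_pos"]
    c["T"]=T@M
    if name: cv2.imwrite(f"pics/{name}.png",c["color"][:,:,::-1])
    np.save("/tmp/%s.npy"%(name or 'w'),c,allow_pickle=True)
    return c
def wray(c,u,v):
    x,y=u-c["cx"],v-c["cy"];r=np.hypot(x,y);th=r/c["fx"]
    d=np.array([x/r*np.sin(th),y/r*np.sin(th),np.cos(th)]) if r>1e-9 else np.array([0,0,1.])
    return c["T"][:3,3],c["T"][:3,:3]@d
def wonz(c,u,v,z):
    o,d=wray(c,u,v);return o+d*(z-o[2])/d[2]
def wproj(c,P):
    p=np.linalg.inv(c["T"])@np.append(np.asarray(P,float),1);r=np.hypot(p[0],p[1]);th=np.arctan2(r,p[2])
    return c["cx"]+c["fx"]*th*p[0]/r,c["cy"]+c["fx"]*th*p[1]/r
def load(n): return np.load("/tmp/%s.npy"%n,allow_pickle=True).item()
E
python3 - <<'E'
from h import *
a=cv2.imread("pics/top0.png");b=cv2.imread("pics/scene0.png")
cv2.imwrite("pics/topz.png",cv2.resize(a[110:300,170:500],None,fx=2.4,fy=2.4,interpolation=cv2.INTER_CUBIC))
cv2.imwrite("pics/scenez.png",cv2.resize(b[150:310,170:480],None,fx=2.5,fy=2.5,interpolation=cv2.INTER_CUBIC))
c=camera("top")
for n,u,v,z in [("pile",397,205,100),("alone",446,223,42),("glue",452,120,140),("wrench",366,146,8),("redtray lip",324,230,60),("redtop",322,180,105),("yel lip",213,234,60),("yel top",208,183,105),("purple",378,280,36)]:
    print(n,onz(c,u,v,z).round())
s=camera("scene")
for n,u,v in [("redA",328,193),("yelA",432,188),("redB",332,224)]: print(n,onz(s,u,v,60).round(),onz(s,u,v,105).round())
E
```

```text
pile [ 525. -179.  100.]
alone [ 481. -320.   42.]
glue [ 733. -309.  140.]
wrench [ 696. -110.    8.]
redtray lip [460.   5.  60.]
redtop [587.  11. 105.]
yel lip [447. 298.  60.]
yel top [577. 301. 105.]
purple [ 328. -139.   36.]
redA [460.   7.  60.] [496.   5. 105.]
yelA [456. 306.  60.] [492. 291. 105.]
redB [568.  12.  60.] [600.   9. 105.]
```

View pics/topz.png

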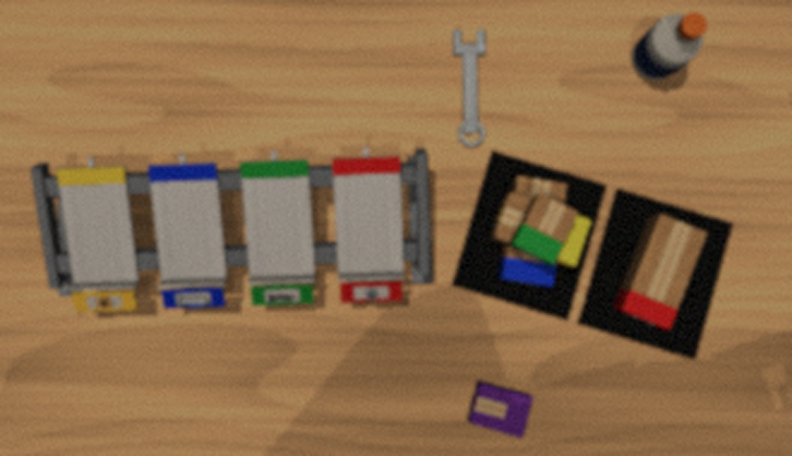

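View pics/scenez.png

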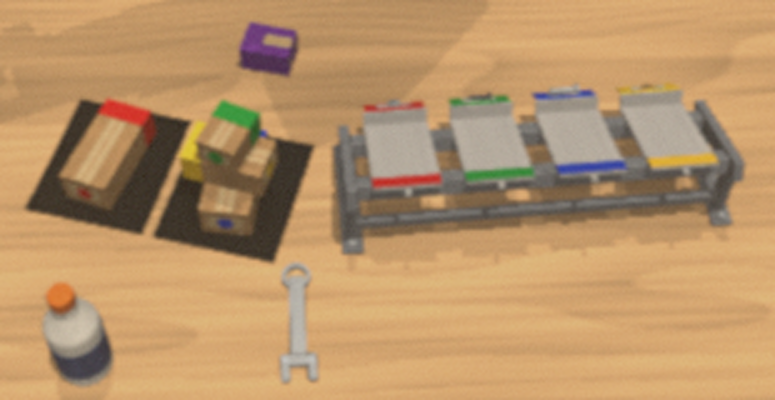

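arm_command:
  deltas:
    - {"xyz": [0.012,0.014,0.02],"turn": [0,0,-0.03]}
    - {"xyz": [0.026,0.028,0.02],"turn": [0,0,-0.07]}
    - {"xyz": [0.026,0.028,0.02],"turn": [0,0,-0.07]}
    - {"xyz": [0.026,0.028,0.02],"turn": [0,0,-0.07]}
    - {"xyz": [0.026,0.028,0],"turn": [0,0,-0.07]}
    - {"xyz": [0.026,0.028,0],"turn": [0,0,-0.07]}
    - {"xyz": [0.026,0.028,0],"turn": [0,0,-0.07]}
    - {"xyz": [0.026,0.028,0],"turn": [0,0,-0.07]}
    - {"xyz": [0.026,0.028,0],"turn": [0,0,-0.07]}
    - {"xyz": [0.026,0.028,0],"turn": [0,0,-0.07]}
    - {"xyz": [0.012,0.014,0],"turn": [0,0,-0.03]}
    - {"xyz": [0,0,0],"turn": [0,0,0]}

```text
clock: 1.75
eef_pos: [480.5, -222.4, 296.2]
eef_rot: [-3.142, 0.0, -0.272]
wrist_force: [-0.5, -0.3, -0.3]
finger_gap: 93.8
```

```bash
python3 - <<'E'
from h import *
c=wshot("w1"); print(read_state()["eef_pos"],read_state()["eef_rot"],read_state()["qd"].round(3))
E
```

```text
[ 480.06354952 -223.11016867  296.28783574] [ 3.14154725e+00  3.32661739e-04 -2.72631663e-01] [-0.025 -0.006  0.004 -0.002 -0.    -0.009]
```

View pics/w1.png

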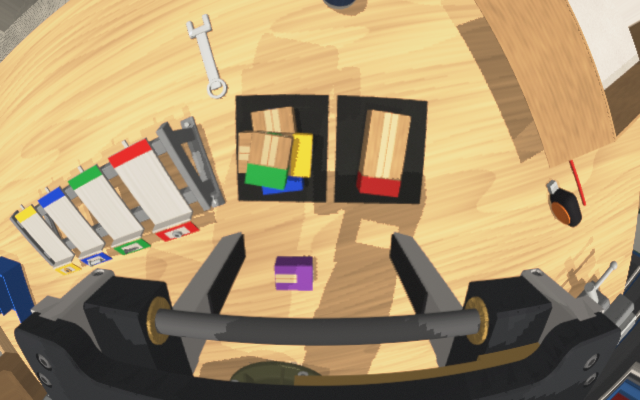

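```bash
python3 - <<'E'
import cv2
a=cv2.imread("pics/w1.png")
cv2.imwrite("pics/w1z.png",cv2.resize(a[90:210,230:430],None,fx=4,fy=4,interpolation=cv2.INTER_CUBIC))
cv2.imwrite("pics/w1r.png",cv2.resize(a[110:280,0:230],None,fx=3.4,fy=3.4,interpolation=cv2.INTER_CUBIC))
E
```

```text
(no output)
```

View pics/w1z.png

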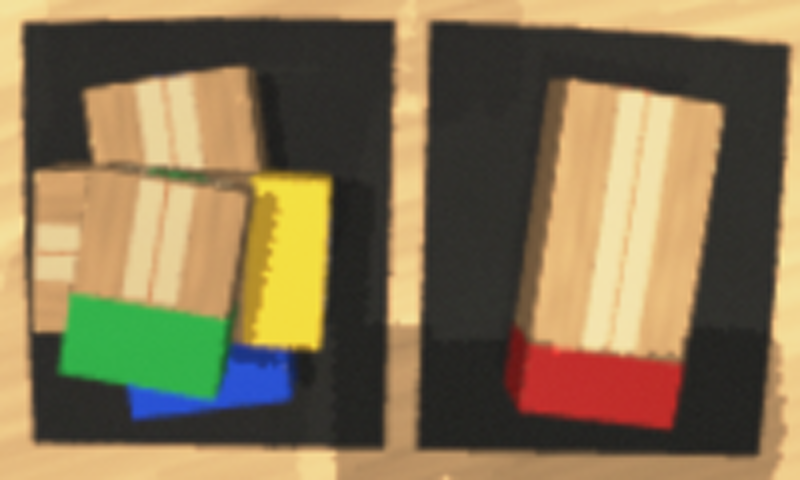

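View pics/w1r.png

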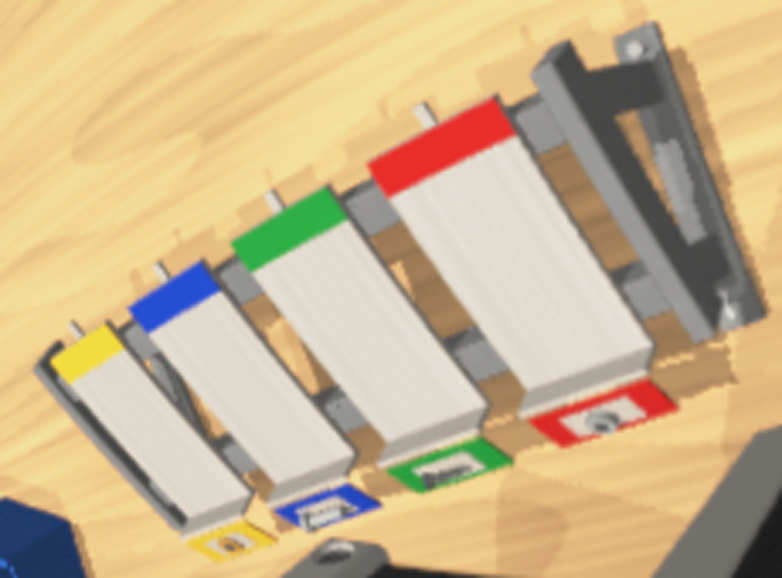

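```bash
cat > m.py <<'E'
from h import *
def quad(c,name,pts,z,off,sc,L=None,W=None):
    P=[wonz(c,off[0]+(u+.0)/sc,off[1]+v/sc,z)[:2] for u,v in pts]
    P=np.array(P); # order: farL, farR, nearR(label), nearL(label)
    ax=(P[0]+P[1]-P[2]-P[3])/2; w=(P[0]+P[3]-P[1]-P[2])/2
    print(name,"ctr",P.mean(0).round(1),"L",np.linalg.norm(ax).round(1),"W",np.linalg.norm(w).round(1),"yaw",np.arctan2(ax[1],ax[0]).round(3),"yawW",(np.arctan2(w[1],w[0])-np.pi/2).round(3))
    return P
E
python3 - <<'E'
from m import *
c=load("w1");o=(230,90);s=4
quad(c,"green",[(88,178),(248,188),(217,400),(60,375)],116,o,s)
quad(c,"yellow",[(33,332),(33,172),(333,178),(322,350)],80,o,s)
quad(c,"blue",[(83,88),(248,66),(292,400),(132,418)],42,o,s)
quad(c,"red",[(568,80),(723,103),(672,430),(520,410)],42,o,s)
o=(0,110);s=3.4
F=[("red",(368,165),(497,97),(652,346),(527,390)),("green",(231,243),(331,186),(487,407),(382,464)),("blue",(128,310),(206,261),(355,456),(277,500)),("yellow",(50,360),(108,322),(251,495),(186,527))]
top=103.7
for n,a,b,d,e in F:
    A=[wonz(c,o[0]+u/s,o[1]+v/s,z)[:2] for (u,v),z in [(a,top),(b,top),(d,55),(e,55)]]
    A=np.array(A);lip=(A[2]+A[3])/2;tp=(A[0]+A[1])/2;ax=tp-lip
    print(n,"lip",lip.round(1),"W",np.linalg.norm(A[2]-A[3]).round(1),np.linalg.norm(A[0]-A[1]).round(1),"L",np.linalg.norm(ax).round(1),"(120.5) yaw",np.arctan2(ax[1],ax[0]).round(3))
t=camera("top")
cv2.imwrite("pics/t1.png",cv2.resize(t["color"][165:245,175:360,::-1],None,fx=4.2,fy=4.2,interpolation=cv2.INTER_CUBIC))
E
```

```text
green ctr [ 521.4 -174.9] L 60.2 W 46.3 yaw -0.447 yawW -0.397
yellow ctr [ 523.8 -178.3] L 93.9 W 53.0 yaw 1.243 yawW 1.242
blue ctr [ 523.5 -176.4] L 117.1 W 57.3 yaw -0.156 yawW -0.164
red ctr [ 479.4 -320.4] L 117.5 W 56.1 yaw -0.384 yawW -0.386
red lip [476.2   6.2] W 71.5 72.1 L 119.6 (120.5) yaw 0.029
green lip [466.4 108.8] W 82.3 73.7 L 125.2 (120.5) yaw -0.02
blue lip [462.8 204.3] W 77.5 76.7 L 123.9 (120.5) yaw -0.006
yellow lip [460.6 302.7] W 79.0 74.7 L 123.0 (120.5) yaw -0.009
```

View pics/t1.png

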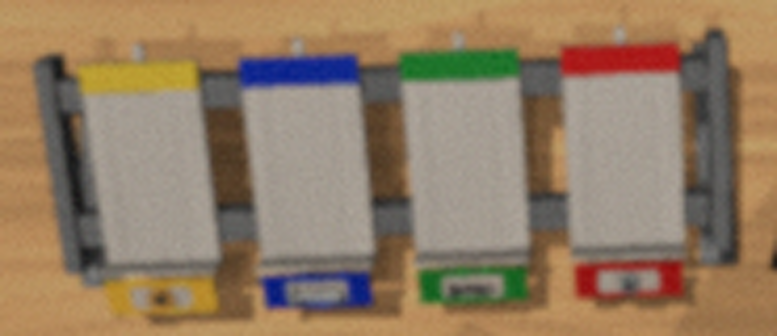

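arm_command:
  deltas:
    - {"xyz": [-0.002,0.02,0],"turn": [0,0,0.02]}
    - {"xyz": [-0.005,0.04,0],"turn": [0,0,0.03]}
    - {"xyz": [-0.005,0.04,0],"turn": [0,0,0.03]}
    - {"xyz": [-0.005,0.04,0],"turn": [0,0,0.03]}
    - {"xyz": [-0.005,0.04,0],"turn": [0,0,0.03]}
    - {"xyz": [-0.005,0.04,0],"turn": [0,0,0.03]}
    - {"xyz": [-0.005,0.04,0],"turn": [0,0,0.03]}
    - {"xyz": [-0.005,0.04,0],"turn": [0,0,0.03]}
    - {"xyz": [-0.005,0.04,0],"turn": [0,0,0.03]}
    - {"xyz": [-0.003,0.03,0],"turn": [0,0,0.01]}
    - {"xyz": [0,0,0]}
    - {"xyz": [0,0,0]}

```text
validation failed for argument at $.de...
```

```bash
python3 - <<'E'
from h import *
c=wshot("w2"); print(read_state()["eef_pos"],read_state()["eef_rot"],read_state()["qd"].round(3))
a=c["color"][:,:,::-1]
cv2.imwrite("pics/w2z.png",cv2.resize(a[60:260,160:560],None,fx=2,fy=2,interpolation=cv2.INTER_CUBIC))
E
```

```text
[ 479.66574471 -223.73761524  296.40896667] [ 3.14148062e+00  1.43687946e-04 -2.74137391e-01] [-0.004 -0.002  0.001  0.    -0.001  0.006]
```

View pics/w2.png

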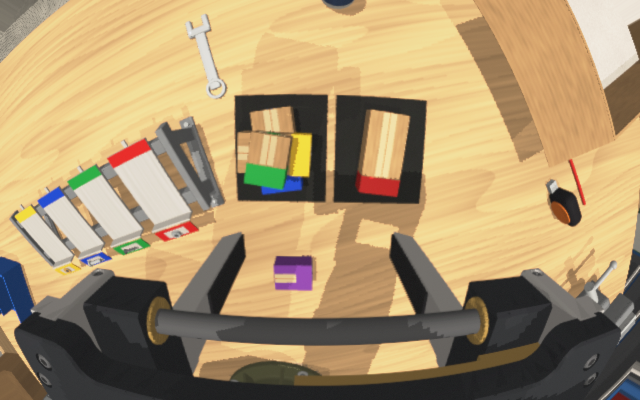

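The move was refused: its last two rows had no turn. I'll send it again with turns in every row.

arm_command:
  deltas:
    - {"xyz": [-0.002,0.02,0],"turn": [0,0,0.02]}
    - {"xyz": [-0.005,0.04,0],"turn": [0,0,0.03]}
    - {"xyz": [-0.005,0.04,0],"turn": [0,0,0.03]}
    - {"xyz": [-0.005,0.04,0],"turn": [0,0,0.03]}
    - {"xyz": [-0.005,0.04,0],"turn": [0,0,0.03]}
    - {"xyz": [-0.005,0.04,0],"turn": [0,0,0.03]}
    - {"xyz": [-0.005,0.04,0],"turn": [0,0,0.03]}
    - {"xyz": [-0.005,0.04,0],"turn": [0,0,0.03]}
    - {"xyz": [-0.005,0.04,0],"turn": [0,0,0.03]}
    - {"xyz": [-0.003,0.03,0],"turn": [0,0,0.01]}
    - {"xyz": [0,0,0],"turn": [0,0,0]}
    - {"xyz": [0,0,0],"turn": [0,0,0]}

```text
clock: 3.4
eef_pos: [434.9, 146.5, 296.5]
eef_rot: [3.142, -0.0, -0.004]
wrist_force: [-0.1, -0.2, 0.6]
finger_gap: 93.6
```

```bash
python3 - <<'E'
from h import *
c=wshot("w3"); print(read_state()["eef_pos"],read_state()["eef_rot"],read_state()["qd"].round(3))
a=c["color"][:,:,::-1]
cv2.imwrite("pics/w3z.png",cv2.resize(a[60:260,160:560],None,fx=2,fy=2,interpolation=cv2.INTER_CUBIC))
E
```

```text
[435.01076487 146.25292416 296.52526145] [ 3.14154588e+00 -1.98557595e-04 -4.63229637e-03] [-0.007  0.003 -0.004 -0.002  0.001  0.003]
```

View pics/w3.png

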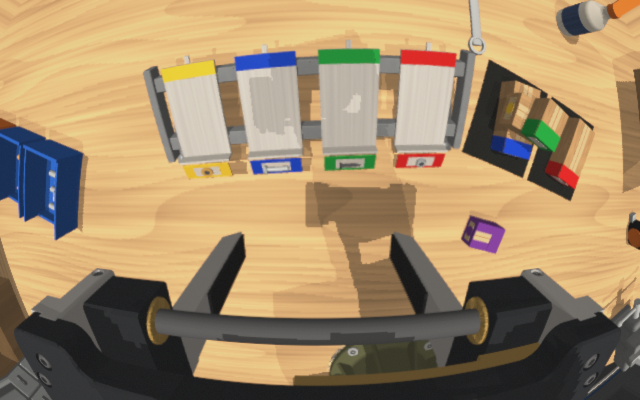

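```bash
python3 - <<'E'
import cv2
a=cv2.imread("pics/w3.png")
cv2.imwrite("pics/w3l.png",cv2.resize(a[40:185,150:310],None,fx=4,fy=4,interpolation=cv2.INTER_CUBIC))
cv2.imwrite("pics/w3rr.png",cv2.resize(a[40:185,310:470],None,fx=4,fy=4,interpolation=cv2.INTER_CUBIC))
E
```

```text
(no output)
```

View pics/w3l.png

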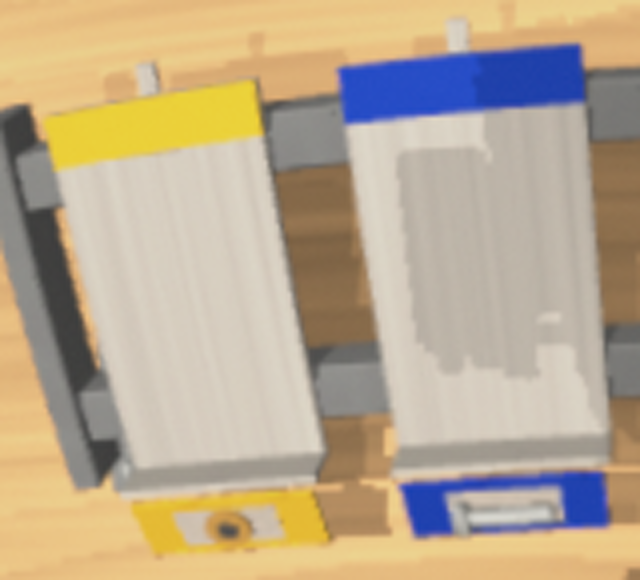

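View pics/w3rr.png

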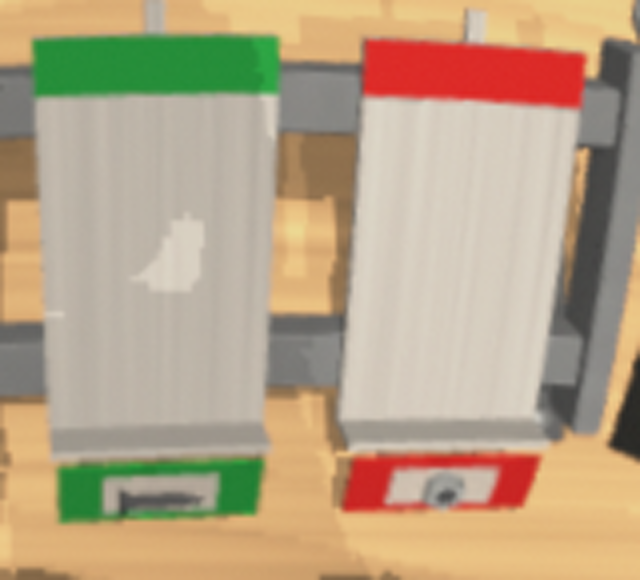

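```bash
python3 - <<'E'
from m import *
c=load("w3");s=4
l=(150,40);r=(310,40)
F=[("red",r,(364,40),(585,54),(543,423),(341,421)),("green",r,(33,40),(277,37),(265,426),(51,427)),("blue",l,(340,68),(580,44),(608,432),(397,445)),("yellow",l,(46,118),(257,80),(322,452),(133,468))]
lips=[];tops=[]
for n,o,a,b,d,e in F:
    A=np.array([wonz(c,o[0]+u/s,o[1]+v/s,z)[:2] for (u,v),z in [(a,103.7),(b,103.7),(d,55),(e,55)]])
    lip=(A[2]+A[3])/2;tp=(A[0]+A[1])/2;ax=tp-lip;lips.append(lip);tops.append(tp)
    print(n,"lip",lip.round(1),"top",tp.round(1),"W",np.linalg.norm(A[2]-A[3]).round(1),np.linalg.norm(A[0]-A[1]).round(1),"L",np.linalg.norm(ax).round(1),"(120.5) yaw",np.arctan2(ax[1],ax[0]).round(3))
for q in(lips,tops):
    q=np.array(q);k=np.arange(4);p=np.polyfit(k,q,1);print("pitch",np.linalg.norm(p[0]),"yaw",np.arctan2(-p[0][0],p[0][1]),"start",p[1])
E
```

```text
red lip [475.7   4.7] top [596.2  12.9] W 74.6 71.9 L 120.8 (120.5) yaw 0.068
green lip [472. 104.] top [592.  110.2] W 71.6 70.5 L 120.2 (120.5) yaw 0.052
blue lip [468.5 202.9] top [588.1 207.2] W 71.3 70.5 L 119.6 (120.5) yaw 0.036
yellow lip [464.  300.8] top [583.6 304. ] W 71.7 71.7 L 119.7 (120.5) yaw 0.027
pitch 98.8015755624483 yaw 0.03912789164182801 start [475.84196742   5.00509758]
pitch 97.13268229383414 yaw 0.043081904182216205 start [596.25399484  13.01471712]
```

arm_command:
  deltas:
    - {"xyz": [0.005,-0.02,0],"turn": [0,0,-0.02]}
    - {"xyz": [0.009,-0.034,-0.012],"turn": [0,0,-0.044]}
    - {"xyz": [0.009,-0.034,-0.013],"turn": [0,0,-0.044]}
    - {"xyz": [0.009,-0.034,-0.013],"turn": [0,0,-0.044]}
    - {"xyz": [0.009,-0.034,-0.013],"turn": [0,0,-0.044]}
    - {"xyz": [0.009,-0.034,-0.013],"turn": [0,0,-0.044]}
    - {"xyz": [0.009,-0.034,-0.013],"turn": [0,0,-0.044]}
    - {"xyz": [0.009,-0.034,-0.013],"turn": [0,0,-0.044]}
    - {"xyz": [0.009,-0.034,-0.013],"turn": [0,0,-0.044]}
    - {"xyz": [0.009,-0.029,-0.013],"turn": [0,0,-0.043]}
    - {"xyz": [0,0,0],"turn": [0,0,0]}
    - {"xyz": [0,0,0],"turn": [0,0,0]}

```text
clock: 4.95
eef_pos: [520.8, -174.2, 180.7]
eef_rot: [-3.142, -0.0, -0.419]
wrist_force: [-0.5, 0.1, 1.4]
finger_gap: 94.3
```

```bash
python3 - <<'E'
from h import *
c=wshot("w4"); print(read_state()["eef_pos"],read_state()["eef_rot"],read_state()["qd"].round(3))
a=c["color"][:,:,::-1]
print([wproj(c,P) for P in [(521.4,-174.9,116)]])
cv2.imwrite("pics/w4z.png",cv2.resize(a[60:340,160:480],None,fx=2,fy=2,interpolation=cv2.INTER_CUBIC))
E
```

```text
[ 520.97259016 -173.85353248  180.99039537] [-3.14146485e+00 -5.80718152e-04 -4.18786362e-01] [ 0.01  -0.005 -0.001  0.001 -0.003 -0.   ]
[(np.float64(318.33444416128987), np.float64(216.41924273588296))]
```

View pics/w4z.png

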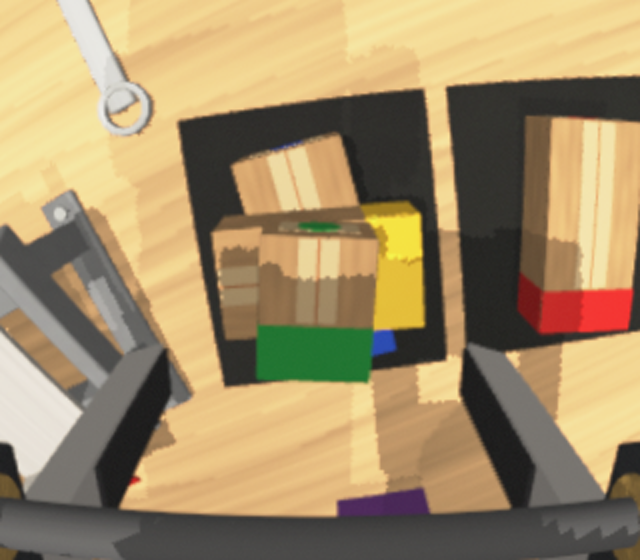

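```bash
python3 - <<'E'
from m import *
c=load("w4");o=(160,60);s=2
quad(c,"green",[(260,233),(378,237),(369,383),(256,378)],116,o,s)
quad(c,"red",[(526,116),(642,122),(630,331),(538,331)],42,o,s)
E
```

```text
green ctr [ 522.3 -174.9] L 61.3 W 46.0 yaw -0.461 yawW -0.461
red ctr [ 480.8 -317.3] L 118.1 W 64.2 yaw -0.32 yawW -0.416
```

arm_command:
  deltas:
    - {"xyz": [0.001,-0.001,-0.01],"turn": [0,0,-0.02]}
    - {"xyz": [0,0,-0.02],"turn": [0,0,-0.01]}
    - {"xyz": [0,0,-0.02],"turn": [0,0,0]}
    - {"xyz": [0,0,-0.02],"turn": [0,0,0]}
    - {"xyz": [0,0,-0.01],"turn": [0,0,0]}
    - {"xyz": [0,0,0],"turn": [0,0,0]}
  gripper: 0

```text
clock: 5.75
eef_pos: [522.0, -174.8, 100.1]
eef_rot: [3.142, 0.001, -0.449]
wrist_force: [-0.5, 0.8, 0.2]
finger_gap: 94.0
```

arm_command:
  deltas:
    - {"xyz": [0,0,0],"turn": [0,0,0]}
    - {"xyz": [0,0,0],"turn": [0,0,0]}
    - {"xyz": [0,0,0],"turn": [0,0,0]}
    - {"xyz": [0,0,0],"turn": [0,0,0]}
    - {"xyz": [0,0,0],"turn": [0,0,0]}
  gripper: 1
  force: 25

```text
clock: 6.38
eef_pos: [522.1, -175.1, 100.5]
eef_rot: [3.142, -0.0, -0.449]
wrist_force: [-0.2, -0.1, 0.5]
finger_gap: 47.3
```

arm_command:
  deltas:
    - {"xyz": [0,0,0],"turn": [0,0,0]}
    - {"xyz": [0,0,0.01],"turn": [0,0,0]}
    - {"xyz": [0,0,0.025],"turn": [0,0,0]}
    - {"xyz": [0,0,0.035],"turn": [0,0,0]}
    - {"xyz": [0,0,0.03],"turn": [0,0,0]}
    - {"xyz": [0,0,0.02],"turn": [0,0,0]}
    - {"xyz": [0,0,0],"turn": [0,0,0]}

```text
clock: 7.25
eef_pos: [522.6, -175.3, 222.0]
eef_rot: [-3.141, -0.003, -0.449]
wrist_force: [0.2, -0.3, -2.5]
finger_gap: 45.7
```

```bash
python3 - <<'E'
from h import *
c=wshot("w5"); print(read_state()["eef_pos"],read_state()["eef_rot"],read_state()["wrist_force"].round(3))
a=c["color"][:,:,::-1]
cv2.imwrite("pics/w5z.png",cv2.resize(a[60:340,160:480],None,fx=2,fy=2,interpolation=cv2.INTER_CUBIC))
E
```

```text
[ 522.12380497 -175.11782618  220.58683395] [-3.14154558e+00 -5.87590903e-04 -4.49218477e-01] [-0.122  0.088 -2.572]
```

View pics/w5z.png

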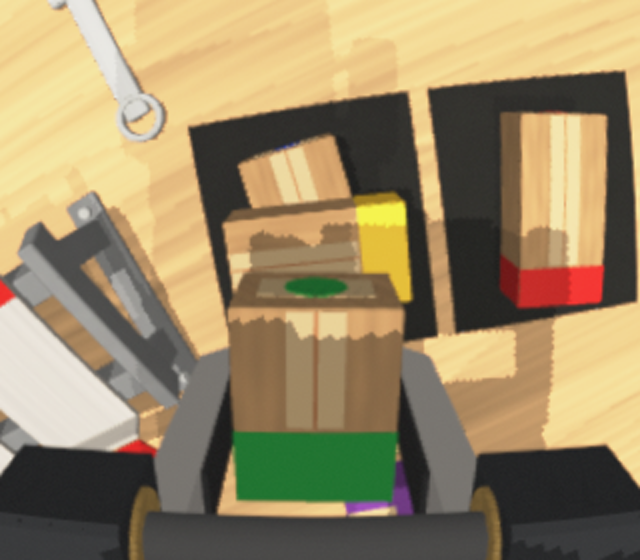

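```bash
cat >> m.py <<'E'
LIP={"red":(476.1,6.4),"green":(471.9,104.3),"blue":(467.7,202.2),"yellow":(463.5,300.1)}
LEN={"red":116,"blue":116,"yellow":92,"green":60}
YAW=0.043;TH=0.384
def target(n,h,dx,g,c,dy=0):
    # box centre = TCP + dx along box x, dy along box y ; h: TCP above box underside
    cy,sy=np.cos(YAW),np.sin(YAW);ct,st=np.cos(TH),np.sin(TH)
    u=np.array([ct*cy,ct*sy,st]);nn=np.array([-st*cy,-st*sy,ct]);w=np.array([-sy,cy,0])
    return np.array([*LIP[n],55.])+(LEN[n]/2+g-dx)*u+(h+c)*nn-dy*w
def rpy_target():
    R=Ro.from_rotvec([TH*np.sin(YAW),-TH*np.cos(YAW),0])*Ro.from_euler("xyz",[np.pi,0,YAW])
    return R
def report(n,h,dx,dy=0,gs=((7,70),(7,2))):
    s=read_state();p=s["eef_pos"];R=Ro.from_euler("xyz",s["eef_rot"])
    print("pos",p.round(1),"rotvec to target",(rpy_target()*R.inv()).as_rotvec().round(4))
    for g,c in gs: t=target(n,h,dx,g,c,dy);print(g,c,t.round(1),"delta",(t-p).round(1))
E
python3 - <<'E'
from m import *
c=load("w5");s=read_state()
P=quad(c,"green",[(229,307),(404,305),(397,500),(236,500)],236.5,(160,60),2)
y=-.449;d=P.mean(0)-s["eef_pos"][:2];print("dx,dy",d@[np.cos(y),np.sin(y)],d@[-np.sin(y),np.cos(y)])
print(s["joints"])
report("green",20.4,0,0)
E
```

```text
green ctr [ 521.8 -175. ] L 62.0 W 47.2 yaw -0.448 yawW -0.444
dx,dy -0.3605360216529879 -0.081836402936776
[-3.90119807e-01  2.97929506e-01  1.51378704e+00  1.26568811e-05
  1.32928676e+00  1.62989196e+00]
pos [ 522.1 -175.1  220.6] rotvec to target [-0.0782 -0.3793  0.4861]
7 70 [472.3 104.3 152.7] delta [-49.8 279.4 -67.9]
7 2 [497.8 105.4  89.6] delta [ -24.3  280.5 -131. ]
```

arm_command:
  deltas:
    - {"xyz": [-0.003,0.015,0.01],"turn": [0,0,0.03]}
    - {"xyz": [-0.005,0.032,0],"turn": [0,0,0.055]}
    - {"xyz": [-0.006,0.034,0],"turn": [0,0,0.06]}
    - {"xyz": [-0.006,0.034,0],"turn": [0,0,0.06]}
    - {"xyz": [-0.006,0.034,0],"turn": [0,0,0.06]}
    - {"xyz": [-0.006,0.034,0],"turn": [0,0,0.06]}
    - {"xyz": [-0.006,0.034,0],"turn": [0,0,0.06]}
    - {"xyz": [-0.006,0.034,0],"turn": [0,0,0.06]}
    - {"xyz": [-0.006,0.028,0],"turn": [0,0,0.048]}
    - {"xyz": [0,0,-0.02],"turn": [0.0055,-0.128,0]}
    - {"xyz": [0,0,-0.03],"turn": [0.0055,-0.128,0]}
    - {"xyz": [0,0,-0.025],"turn": [0.0055,-0.128,0]}

```text
clock: 8.8
eef_pos: [471.2, 104.6, 154.6]
eef_rot: [3.141, -0.388, 0.046]
wrist_force: [0.9, -0.1, -2.6]
finger_gap: 45.7
```

arm_command:
  deltas:
    - {"xyz": [0,0,0],"turn": [0,0,0]}
    - {"xyz": [0,0,0],"turn": [0,0,0]}

```text
clock: 9.05
eef_pos: [472.7, 104.2, 156.9]
eef_rot: [3.141, -0.383, 0.044]
wrist_force: [0.3, -0.9, -2.2]
finger_gap: 46.0
```

```bash
python3 - <<'E'
from m import *
print(read_state()["joints"].round(3),read_state()["finger_gap"])
report("green",20.4,-.4,0,((7,70),(7,10),(7,2)))
wshot("w6")
t=camera("top")
E
```

```text
[ 0.166  0.029  2.035 -0.071  0.699  1.738] 46.04839872437848
pos [472.7 104.2 156.9] rotvec to target [ 0.0003 -0.0009 -0.0013]
7 70 [472.7 104.3 152.8] delta [-0.   0.1 -4. ]
7 10 [495.2 105.3  97.2] delta [ 22.4   1.1 -59.7]
7 2 [498.2 105.4  89.8] delta [ 25.4   1.2 -67.1]
```

View pics/w6.png

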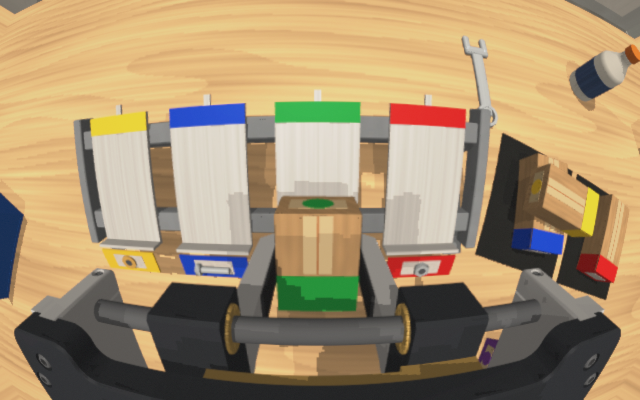

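arm_command:
  deltas:
    - {"xyz": [0.004,0,-0.011],"turn": [0,0,0]}
    - {"xyz": [0.008,0.001,-0.021],"turn": [0,0,0]}
    - {"xyz": [0.007,0,-0.019],"turn": [0,0,0]}
    - {"xyz": [0.004,0,-0.01],"turn": [0,0,0]}
    - {"xyz": [0.002,0,-0.005],"turn": [0,0,0]}
    - {"xyz": [0,0,0],"turn": [0,0,0]}
    - {"xyz": [0,0,0],"turn": [0,0,0]}

```text
clock: 10.02
eef_pos: [497.3, 104.9, 90.0]
eef_rot: [3.141, -0.385, 0.044]
wrist_force: [0.0, 0.5, -1.8]
finger_gap: 46.0
```

```bash
python3 - <<'E'
from m import *
report("green",20.4,-.4,0,((7,2),(7,0)))
c=wshot("w7");cv2.imwrite("pics/w7z.png",cv2.resize(c["color"][90:330,220:420,::-1],None,fx=2.5,fy=2.5,interpolation=cv2.INTER_CUBIC))
t=camera("scene");cv2.imwrite("pics/s7z.png",cv2.resize(t["color"][170:250,300:480,::-1],None,fx=4,fy=4,interpolation=cv2.INTER_CUBIC))
E
```

```text
pos [497.3 104.9  90. ] rotvec to target [ 0.0002  0.0012 -0.0008]
7 2 [498.2 105.4  89.8] delta [ 0.8  0.5 -0.2]
7 0 [498.9 105.5  87.9] delta [ 1.6  0.5 -2.1]
```

View pics/w7z.png

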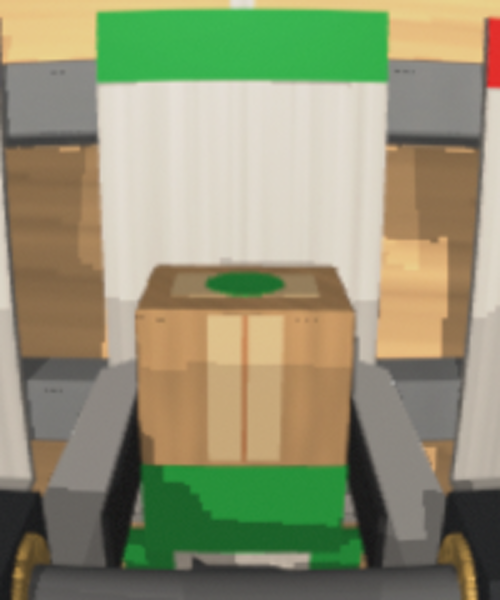

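View pics/s7z.png

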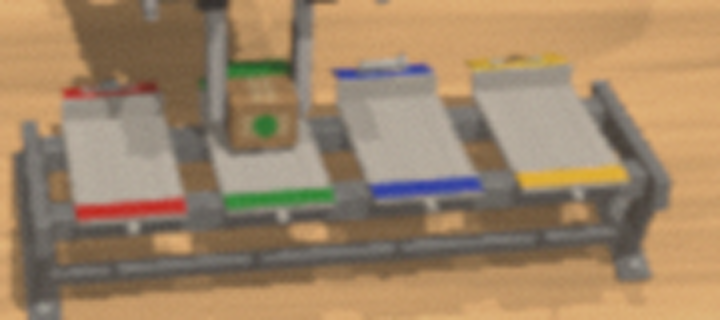

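arm_command:
  deltas:
    - {"xyz": [0.0005,0,-0.0015],"turn": [0,0,0]}
    - {"xyz": [0,0,0],"turn": [0,0,0]}

```text
clock: 10.38
eef_pos: [497.6, 104.9, 87.9]
eef_rot: [3.141, -0.384, 0.044]
wrist_force: [0.3, 0.7, -1.7]
finger_gap: 45.5
```

arm_command:
  deltas:
    - {"xyz": [0,0,0],"turn": [0,0,0]}
    - {"xyz": [0,0,0],"turn": [0,0,0]}
    - {"xyz": [0,0,0],"turn": [0,0,0]}
    - {"xyz": [0,0,0],"turn": [0,0,0]}
  gripper: 0.2

```text
clock: 10.88
eef_pos: [497.7, 104.9, 88.0]
eef_rot: [3.141, -0.384, 0.044]
wrist_force: [-0.1, 0.4, 0.7]
finger_gap: 74.9
```

arm_command:
  deltas:
    - {"xyz": [-0.004,0,0.01],"turn": [0,0,0]}
    - {"xyz": [-0.008,0,0.02],"turn": [0,0,0]}
    - {"xyz": [-0.01,0,0.025],"turn": [0,0,0]}
    - {"xyz": [-0.01,0,0.025],"turn": [0,0,0]}
    - {"xyz": [-0.004,0,0.025],"turn": [0,0,0]}
    - {"xyz": [0,0,0.02],"turn": [0,0,0]}

```text
clock: 11.62
eef_pos: [461.3, 104.9, 214.8]
eef_rot: [3.142, -0.386, 0.044]
wrist_force: [-0.1, 0.4, -1.0]
finger_gap: 75.3
```

```bash
python3 - <<'E'
from m import *
c=wshot("w8");cv2.imwrite("pics/w8z.png",cv2.resize(c["color"][90:330,220:420,::-1],None,fx=2.5,fy=2.5,interpolation=cv2.INTER_CUBIC))
s=read_state();print(s["eef_pos"],s["eef_rot"],s["clock"])
E
```

```text
[462.21966265 105.09104736 217.17667477] [-3.1412264  -0.38903544  0.04383771] 11.675
```

View pics/w8z.png

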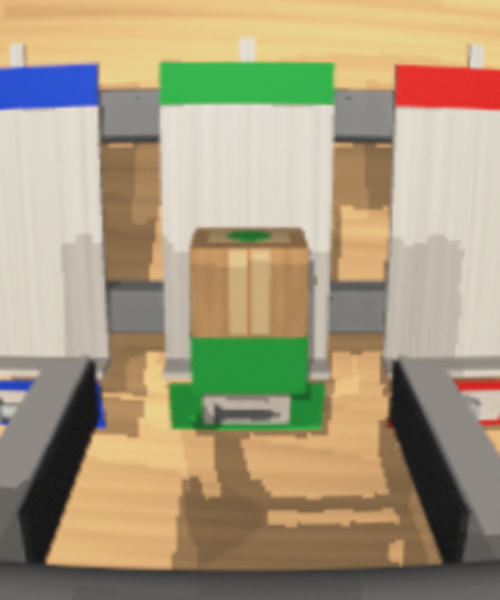

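arm_command:
  deltas:
    - {"xyz": [0.003,-0.012,0],"turn": [-0.0055,0.128,0]}
    - {"xyz": [0.005,-0.025,0],"turn": [-0.0055,0.128,0]}
    - {"xyz": [0.005,-0.027,0],"turn": [-0.0055,0.128,0]}
    - {"xyz": [0.006,-0.028,0],"turn": [0,0,0.11]}
    - {"xyz": [0.006,-0.028,0],"turn": [0,0,0.15]}
    - {"xyz": [0.006,-0.028,0],"turn": [0,0,0.15]}
    - {"xyz": [0.006,-0.028,0],"turn": [0,0,0.15]}
    - {"xyz": [0.006,-0.028,-0.01],"turn": [0,0,0.15]}
    - {"xyz": [0.006,-0.028,-0.01],"turn": [0,0,0.15]}
    - {"xyz": [0.006,-0.028,-0.01],"turn": [0,0,0.15]}
    - {"xyz": [0.005,-0.023,-0.01],"turn": [0,0,0.15]}
    - {"xyz": [0,0,0],"turn": [0,0,0.04]}
  gripper: 0

```text
clock: 13.18
eef_pos: [521.2, -179.2, 171.8]
eef_rot: [-3.14, -0.0, 1.245]
wrist_force: [0.3, 1.0, 0.4]
finger_gap: 94.1
```

arm_command:
  deltas:
    - {"xyz": [0,0,0],"turn": [0,0,0]}
    - {"xyz": [0,0,0],"turn": [0,0,0]}

```text
clock: 13.42
eef_pos: [521.6, -177.9, 173.1]
eef_rot: [3.141, -0.0, 1.243]
wrist_force: [0.8, 0.6, -0.1]
finger_gap: 94.0
```

```bash
python3 - <<'E'
from m import *
c=wshot("w9");cv2.imwrite("pics/w9z.png",cv2.resize(c["color"][60:340,160:480,::-1],None,fx=2,fy=2,interpolation=cv2.INTER_CUBIC))
s=read_state();print(s["eef_pos"],s["eef_rot"],s["clock"])
E
```

```text
[ 521.63556352 -177.87431831  173.11948458] [3.14135812e+00 2.41868440e-05 1.24332472e+00] 13.475
```

View pics/w9z.png

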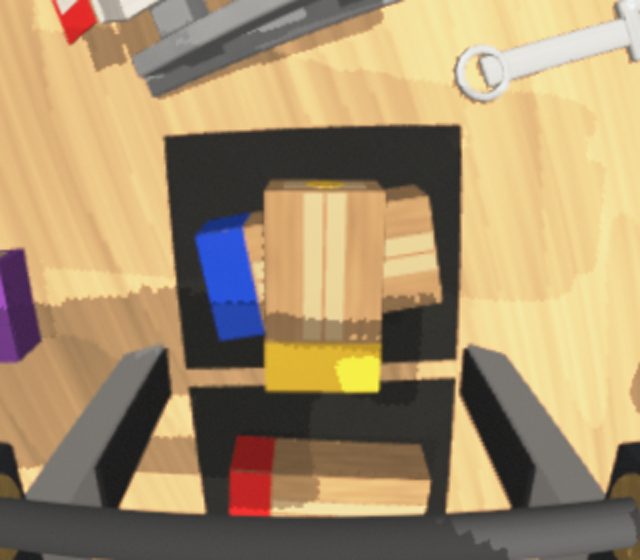

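```bash
python3 - <<'E'
from m import *
c=load("w9")
quad(c,"yellow",[(264,191),(384,190),(380,391),(265,391)],80,(160,60),2)
quad(c,"blue",[(442,302),(428,195),(195,233),(218,340)],42,(160,60),2)
E
```

```text
yellow ctr [ 524.8 -178.6] L 93.5 W 52.3 yaw 1.24 yawW 1.247
blue ctr [ 524.4 -176.3] L 117.1 W 56.8 yaw -0.157 yawW -3.302
```

arm_command:
  deltas:
    - {"xyz": [0.003,-0.001,-0.012],"turn": [0,0,0]}
    - {"xyz": [0,0,-0.026],"turn": [0,0,0]}
    - {"xyz": [0,0,-0.03],"turn": [0,0,0]}
    - {"xyz": [0,0,-0.024],"turn": [0,0,0]}
    - {"xyz": [0,0,-0.013],"turn": [0,0,0]}
    - {"xyz": [0,0,-0.006],"turn": [0,0,0]}
    - {"xyz": [0,0,0],"turn": [0,0,0]}

```text
clock: 14.35
eef_pos: [524.8, -179.2, 62.1]
eef_rot: [3.141, 0.0, 1.244]
wrist_force: [-0.2, 0.1, 0.2]
finger_gap: 94.0
```

arm_command:
  deltas:
    - {"xyz": [0,0,0],"turn": [0,0,0]}
    - {"xyz": [0,0,0],"turn": [0,0,0]}
    - {"xyz": [0,0,0],"turn": [0,0,0]}
    - {"xyz": [0,0,0],"turn": [0,0,0]}
    - {"xyz": [0,0,0],"turn": [0,0,0]}
    - {"xyz": [0,0,0],"turn": [0,0,0]}
  gripper: 1
  force: 30

```text
clock: 15.1
eef_pos: [524.7, -179.1, 62.0]
eef_rot: [3.142, 0.0, 1.244]
wrist_force: [-0.0, 0.7, 0.9]
finger_gap: 51.5
```

Yellow is gripped at a 51.5 mm gap, so lift it.

arm_command:
  deltas:
    - {"xyz": [0,0,0.01],"turn": [0,0,0]}
    - {"xyz": [0,0,0.03],"turn": [0,0,0]}
    - {"xyz": [0,0,0.04],"turn": [0,0,0]}
    - {"xyz": [0,0,0.04],"turn": [0,0,0]}
    - {"xyz": [0,0,0.035],"turn": [0,0,0]}
    - {"xyz": [0,0,0.015],"turn": [0,0,0]}
    - {"xyz": [0,0,0],"turn": [0,0,0]}

```text
clock: 15.98
eef_pos: [524.7, -179.1, 232.1]
eef_rot: [3.141, 0.0, 1.244]
wrist_force: [-0.7, 0.6, -4.0]
finger_gap: 51.7
```

```bash
python3 - <<'E'
from m import *
c=wshot("w10");cv2.imwrite("pics/w10z.png",cv2.resize(c["color"][60:340,160:480,::-1],None,fx=2,fy=2,interpolation=cv2.INTER_CUBIC))
s=read_state();print(s["eef_pos"],s["eef_rot"],s["clock"],s["wrist_force"],s["moment"])
E
```

```text
[ 524.37508688 -179.00904519  230.97100295] [-3.14045835e+00 -7.83872063e-05  1.24376701e+00] 16.025 [-0.24907274  0.36999739 -2.7961626 ] [-0.00960674 -0.05748255 -0.05021331]
```

View pics/w10z.png

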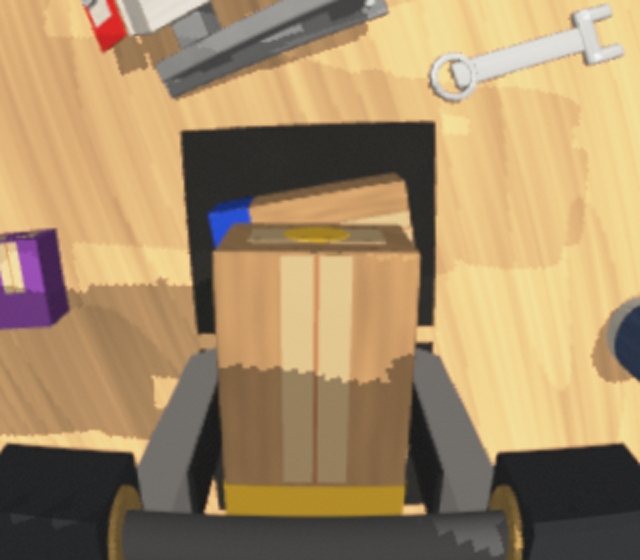

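```bash
python3 - <<'E'
from m import *
c=load("w10");s=read_state();y=1.244
f=wonz(c,160+317/2,60+251/2,249)[:2]-s["eef_pos"][:2]
print(f@[np.cos(y),np.sin(y)]-46,f@[-np.sin(y),np.cos(y)])
report("yellow",20,0,0)
E
```

```text
0.8734812009052888 -0.29634238506841304
pos [ 524.4 -179.   231. ] rotvec to target [ 0.2437 -0.3269 -1.1855]
7 70 [478.9 300.8 158.3] delta [-45.5 479.8 -72.7]
7 2 [504.4 301.9  95.3] delta [ -20.   480.9 -135.7]
```

arm_command:
  deltas:
    - {"xyz": [-0.001,0.015,0],"turn": [0,0,-0.06]}
    - {"xyz": [-0.004,0.034,0],"turn": [0,0,-0.1]}
    - {"xyz": [-0.004,0.04,0],"turn": [0,0,-0.11]}
    - {"xyz": [-0.004,0.04,0],"turn": [0,0,-0.11]}
    - {"xyz": [-0.004,0.04,0],"turn": [0,0,-0.11]}
    - {"xyz": [-0.004,0.04,0],"turn": [0,0,-0.11]}
    - {"xyz": [-0.004,0.04,0],"turn": [0,0,-0.11]}
    - {"xyz": [-0.004,0.04,0],"turn": [0,0,-0.11]}
    - {"xyz": [-0.004,0.04,0],"turn": [0,0,-0.11]}
    - {"xyz": [-0.004,0.04,0],"turn": [0,0,-0.11]}
    - {"xyz": [-0.004,0.04,0],"turn": [0,0,-0.11]}
    - {"xyz": [-0.004,0.036,0],"turn": [0,0,-0.051]}

```text
clock: 17.52
eef_pos: [478.9, 267.0, 230.0]
eef_rot: [3.14, 0.003, 0.04]
wrist_force: [1.1, -0.3, -1.5]
finger_gap: 51.8
```

arm_command:
  deltas:
    - {"xyz": [0,0.025,0],"turn": [0,0,0]}
    - {"xyz": [0,0.01,-0.01],"turn": [0.0055,-0.128,0]}
    - {"xyz": [0,0,-0.03],"turn": [0.0055,-0.128,0]}
    - {"xyz": [0,0,-0.03],"turn": [0.0055,-0.128,0]}
    - {"xyz": [0,0,0],"turn": [0,0,0]}
    - {"xyz": [0,0,0],"turn": [0,0,0]}

```text
clock: 18.27
eef_pos: [480.2, 301.1, 162.7]
eef_rot: [-3.141, -0.383, 0.042]
wrist_force: [0.8, -0.8, -2.4]
finger_gap: 51.8
```

```bash
python3 - <<'E'
from m import *
print(read_state()["joints"].round(3),read_state()["finger_gap"])
report("yellow",20,.5,0,((7,70),(7,8),(7,2)))
c=wshot("w11");cv2.imwrite("pics/w11z.png",cv2.resize(c["color"][60:340,160:480,::-1],None,fx=2,fy=2,interpolation=cv2.INTER_CUBIC))
E
```

```text
[ 0.583  0.232  1.786 -0.269  0.81   2.267] 51.84360136298667
pos [480.2 301.1 162.7] rotvec to target [-0.0001 -0.0014  0.0006]
7 70 [478.4 300.7 158.1] delta [-1.7 -0.3 -4.6]
7 8 [501.7 301.7 100.6] delta [ 21.5   0.7 -62.1]
7 2 [503.9 301.8  95.1] delta [ 23.7   0.8 -67.6]
```

View pics/w11z.png

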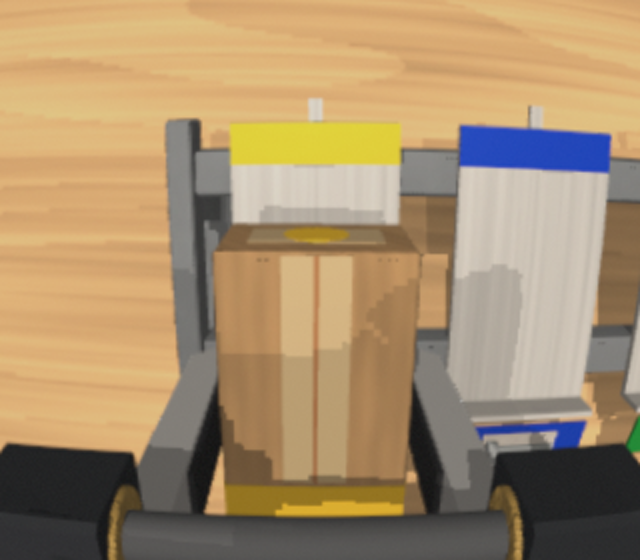

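arm_command:
  deltas:
    - {"xyz": [0.003,0,-0.01],"turn": [0,0,0]}
    - {"xyz": [0.007,0,-0.021],"turn": [0,0,0]}
    - {"xyz": [0.007,0.001,-0.019],"turn": [0,0,0]}
    - {"xyz": [0.004,0,-0.01],"turn": [0,0,0]}
    - {"xyz": [0.002,0,-0.005],"turn": [0,0,0]}
    - {"xyz": [0,0,-0.002],"turn": [0,0,0]}
    - {"xyz": [0,0,0],"turn": [0,0,0]}
    - {"xyz": [0,0,0],"turn": [0,0,0]}

```text
clock: 19.32
eef_pos: [502.7, 302.0, 95.5]
eef_rot: [-3.141, -0.385, 0.043]
wrist_force: [-0.3, 0.1, -2.7]
finger_gap: 52.0
```

```bash
python3 - <<'E'
from m import *
report("yellow",20,.5,0,((7,2),(7,0)))
E
```

```text
pos [502.7 302.   95.5] rotvec to target [-0.0005  0.001   0.0001]
7 2 [503.9 301.8  95.1] delta [ 1.2 -0.2 -0.4]
7 0 [504.6 301.9  93.2] delta [ 1.9 -0.2 -2.3]
```

arm_command:
  deltas:
    - {"xyz": [0.0005,0,-0.0015],"turn": [0,0,0]}
    - {"xyz": [0,0,0],"turn": [0,0,0]}

```text
clock: 19.58
eef_pos: [503.2, 301.9, 93.4]
eef_rot: [-3.142, -0.384, 0.043]
wrist_force: [-0.1, -0.0, -3.1]
finger_gap: 51.8
```

arm_command:
  deltas:
    - {"xyz": [0,0,0],"turn": [0,0,0]}
    - {"xyz": [0,0,0],"turn": [0,0,0]}
    - {"xyz": [0,0,0],"turn": [0,0,0]}
    - {"xyz": [0,0,0],"turn": [0,0,0]}
  gripper: 0.28

```text
clock: 20.08
eef_pos: [503.2, 301.9, 93.5]
eef_rot: [-3.141, -0.385, 0.043]
wrist_force: [-0.2, 0.6, 0.5]
finger_gap: 67.6
```

arm_command:
  deltas:
    - {"xyz": [-0.004,0,0.01],"turn": [0,0,0]}
    - {"xyz": [-0.008,0,0.02],"turn": [0,0,0]}
    - {"xyz": [-0.01,0,0.025],"turn": [0,0,0]}
    - {"xyz": [-0.01,0,0.025],"turn": [0,0,0]}
    - {"xyz": [-0.004,0,0.025],"turn": [0,0,0]}
    - {"xyz": [0,0,0.02],"turn": [0,0,0]}

```text
clock: 20.82
eef_pos: [466.7, 302.0, 220.4]
eef_rot: [-3.141, -0.386, 0.043]
wrist_force: [-0.2, 0.2, 0.4]
finger_gap: 67.3
```

```bash
python3 - <<'E'
from m import *
c=wshot("w12");cv2.imwrite("pics/w12z.png",cv2.resize(c["color"][60:340,160:480,::-1],None,fx=2,fy=2,interpolation=cv2.INTER_CUBIC))
s=read_state();print(s["eef_pos"],s["eef_rot"],s["clock"])
E
```

```text
[467.53942751 302.46267745 222.94649114] [-3.13873801 -0.3884367   0.0421833 ] 20.875
```

View pics/w12z.png

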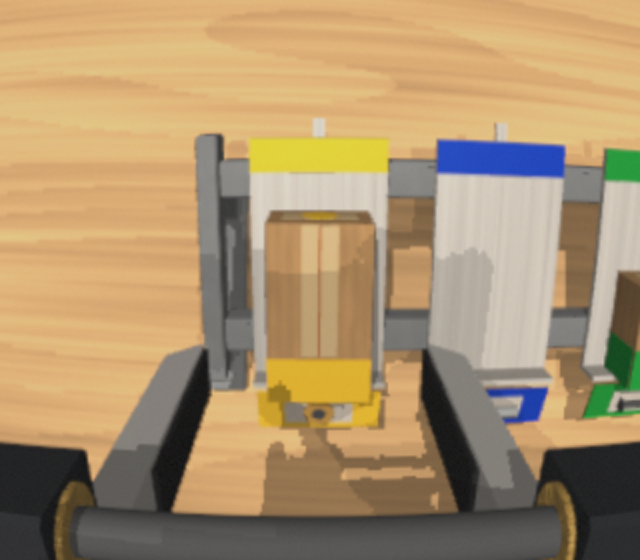

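arm_command:
  deltas:
    - {"xyz": [0.002,-0.02,0],"turn": [-0.0055,0.128,0]}
    - {"xyz": [0.004,-0.035,0],"turn": [-0.0055,0.128,0]}
    - {"xyz": [0.004,-0.04,0],"turn": [-0.0055,0.128,0]}
    - {"xyz": [0.005,-0.04,0],"turn": [0,0,-0.03]}
    - {"xyz": [0.005,-0.04,0],"turn": [0,0,-0.03]}
    - {"xyz": [0.005,-0.04,0],"turn": [0,0,-0.03]}
    - {"xyz": [0.005,-0.04,0],"turn": [0,0,-0.03]}
    - {"xyz": [0.005,-0.04,0],"turn": [0,0,-0.03]}
    - {"xyz": [0.005,-0.04,0],"turn": [0,0,-0.03]}
    - {"xyz": [0.005,-0.04,0],"turn": [0,0,-0.02]}
    - {"xyz": [0.005,-0.04,0],"turn": [0,0,0]}
    - {"xyz": [0.005,-0.04,-0.02],"turn": [0,0,0]}
  gripper: 0

```text
clock: 22.38
eef_pos: [522.6, -154.6, 199.4]
eef_rot: [3.141, -0.003, -0.157]
wrist_force: [1.8, 0.0, -0.2]
finger_gap: 93.8
```

arm_command:
  deltas:
    - {"xyz": [0.001,-0.023,-0.02],"turn": [0,0,0]}
    - {"xyz": [0,0,-0.02],"turn": [0,0,0]}
    - {"xyz": [0,0,0],"turn": [0,0,0]}
    - {"xyz": [0,0,0],"turn": [0,0,0]}

```text
clock: 22.88
eef_pos: [523.4, -175.9, 159.4]
eef_rot: [3.141, -0.001, -0.157]
wrist_force: [-0.1, 0.6, 0.7]
finger_gap: 94.0
```

```bash
python3 - <<'E'
from m import *
c=wshot("w13");cv2.imwrite("pics/w13z.png",cv2.resize(c["color"][60:340,160:480,::-1],None,fx=2,fy=2,interpolation=cv2.INTER_CUBIC))
s=read_state();print(s["eef_pos"],s["eef_rot"],s["clock"])
E
```

```text
[ 523.52386246 -175.93886314  159.52981088] [ 3.14125813e+00 -1.42048175e-03 -1.56701544e-01] 22.925
```

View pics/w13z.png

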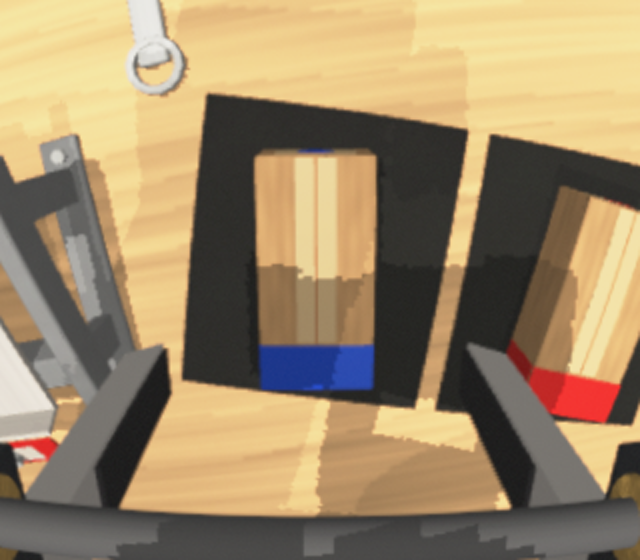

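```bash
python3 - <<'E'
from m import *
c=load("w13")
quad(c,"blue",[(253,156),(377,155),(373,388),(260,389)],42,(160,60),2)
quad(c,"red",[(562,187),(676,219),(605,424),(515,403)],42,(160,60),2)
E
```

```text
blue ctr [ 523.8 -176. ] L 117.1 W 57.3 yaw -0.15 yawW -0.148
red ctr [ 482.1 -316.4] L 118.7 W 65.7 yaw -0.318 yawW -0.391
```

arm_command:
  deltas:
    - {"xyz": [0,0,-0.015],"turn": [0,0,0.005]}
    - {"xyz": [0,0,-0.03],"turn": [0,0,0]}
    - {"xyz": [0,0,-0.035],"turn": [0,0,0]}
    - {"xyz": [0,0,-0.03],"turn": [0,0,0]}
    - {"xyz": [0,0,-0.018],"turn": [0,0,0]}
    - {"xyz": [0,0,-0.008],"turn": [0,0,0]}
    - {"xyz": [0,0,-0.003],"turn": [0,0,0]}
    - {"xyz": [0,0,0],"turn": [0,0,0]}

```text
clock: 23.92
eef_pos: [523.5, -176.3, 20.1]
eef_rot: [3.141, -0.001, -0.152]
wrist_force: [0.5, -0.1, -0.2]
finger_gap: 93.9
```

arm_command:
  deltas:
    - {"xyz": [0,0,0],"turn": [0,0,0]}
    - {"xyz": [0,0,0],"turn": [0,0,0]}
    - {"xyz": [0,0,0],"turn": [0,0,0]}
    - {"xyz": [0,0,0],"turn": [0,0,0]}
    - {"xyz": [0,0,0],"turn": [0,0,0]}
    - {"xyz": [0,0,0],"turn": [0,0,0]}
  gripper: 1
  force: 35

```text
clock: 24.68
eef_pos: [523.2, -176.1, 19.5]
eef_rot: [3.142, 0.0, -0.152]
wrist_force: [-0.3, -0.4, 0.7]
finger_gap: 55.7
```

arm_command:
  deltas:
    - {"xyz": [0,0,0.01],"turn": [0,0,0]}
    - {"xyz": [0,0,0.03],"turn": [0,0,0]}
    - {"xyz": [0,0,0.04],"turn": [0,0,0]}
    - {"xyz": [0,0,0.045],"turn": [0,0,0]}
    - {"xyz": [0,0,0.045],"turn": [0,0,0]}
    - {"xyz": [0,0,0.03],"turn": [0,0,0]}
    - {"xyz": [0,0,0.01],"turn": [0,0,0]}
    - {"xyz": [0,0,0],"turn": [0,0,0]}

```text
clock: 25.68
eef_pos: [523.0, -176.0, 229.0]
eef_rot: [-3.141, 0.0, -0.152]
wrist_force: [-0.2, -0.3, -4.6]
finger_gap: 55.6
```

```bash
python3 - <<'E'
from m import *
c=wshot("w14");cv2.imwrite("pics/w14z.png",cv2.resize(c["color"][60:340,160:480,::-1],None,fx=2,fy=2,interpolation=cv2.INTER_CUBIC))
s=read_state();print(s["eef_pos"],s["eef_rot"],s["clock"],s["wrist_force"],s["moment"])
report("blue",20,0,0)
E
```

```text
[ 522.73713467 -175.96382093  228.18974294] [-3.14117812e+00  1.75705684e-03 -1.52204095e-01] 25.725 [ 0.04033696  0.07929529 -5.30248803] [ 0.10933788  0.01759632 -0.02988612]
pos [ 522.7 -176.   228.2] rotvec to target [-0.0215 -0.3858  0.1927]
7 70 [494.2 203.3 162.8] delta [-28.5 379.3 -65.4]
7 2 [519.7 204.4  99.7] delta [  -3.1  380.4 -128.4]
```

View pics/w14z.png

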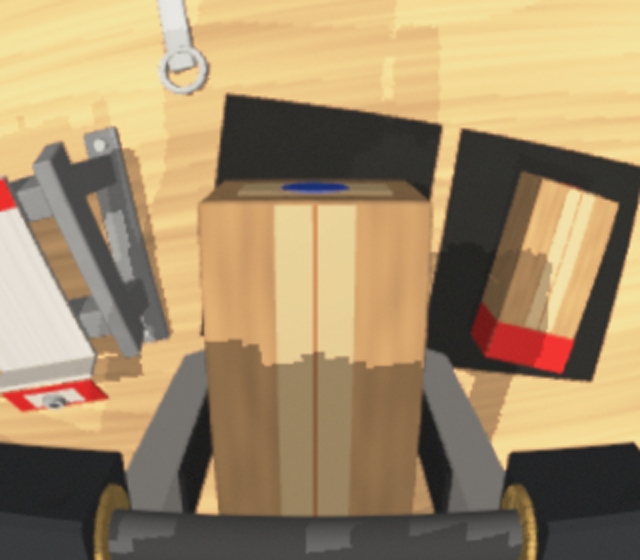

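arm_command:
  deltas:
    - {"xyz": [-0.001,0.02,0],"turn": [0,0,0.015]}
    - {"xyz": [-0.003,0.036,0],"turn": [0,0,0.02]}
    - {"xyz": [-0.003,0.04,0],"turn": [0,0,0.02]}
    - {"xyz": [-0.003,0.04,0],"turn": [0,0,0.02]}
    - {"xyz": [-0.003,0.04,0],"turn": [0,0,0.02]}
    - {"xyz": [-0.003,0.04,0],"turn": [0,0,0.02]}
    - {"xyz": [-0.003,0.04,0],"turn": [0,0,0.02]}
    - {"xyz": [-0.003,0.04,0],"turn": [0,0,0.02]}
    - {"xyz": [-0.003,0.04,0],"turn": [0,0,0.02]}
    - {"xyz": [-0.003,0.03,0],"turn": [0,0,0.02]}
    - {"xyz": [0,0.013,0],"turn": [0.0055,-0.128,0]}
    - {"xyz": [0,0,-0.02],"turn": [0.0055,-0.128,0]}

```text
clock: 27.22
eef_pos: [494.7, 204.7, 209.3]
eef_rot: [-3.14, -0.261, 0.045]
wrist_force: [1.0, -0.4, -4.7]
finger_gap: 56.1
```

arm_command:
  deltas:
    - {"xyz": [0,0,-0.03],"turn": [0.0055,-0.128,0]}
    - {"xyz": [0,0,-0.01],"turn": [0,0,0]}
    - {"xyz": [0,0,0],"turn": [0,0,0]}
    - {"xyz": [0,0,0],"turn": [0,0,0]}

```text
clock: 27.72
eef_pos: [496.0, 203.1, 170.5]
eef_rot: [-3.141, -0.384, 0.042]
wrist_force: [-0.3, 0.9, -5.2]
finger_gap: 55.7
```

```bash
python3 - <<'E'
from m import *
c=load("w14");y=-.152
f=wonz(c,160+315/2,60+203/2,228.2+22)[:2]-np.array([522.7,-176])
dx=f@[np.cos(y),np.sin(y)]-58;print("dx",dx,f@[-np.sin(y),np.cos(y)])
report("blue",20,dx,0,((7,70),(7,8),(7,2)))
c=wshot("w15");cv2.imwrite("pics/w15z.png",cv2.resize(c["color"][60:340,160:480,::-1],None,fx=2,fy=2,interpolation=cv2.INTER_CUBIC))
E
```

```text
dx 0.7785481561326364 0.509821465156198
pos [496.  203.1 170.5] rotvec to target [-0.0005  0.0004  0.0006]
7 70 [493.5 203.3 162.5] delta [-2.5  0.2 -8. ]
7 8 [516.7 204.3 105. ] delta [ 20.7   1.2 -65.5]
7 2 [519.  204.4  99.5] delta [ 22.9   1.3 -71.1]
```

View pics/w15z.png

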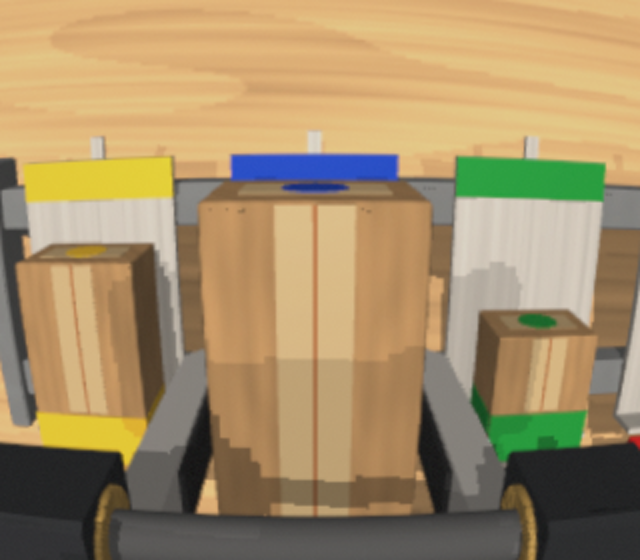

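arm_command:
  deltas:
    - {"xyz": [0.002,0,-0.011],"turn": [0,0,0]}
    - {"xyz": [0.006,0,-0.021],"turn": [0,0,0]}
    - {"xyz": [0.008,0.001,-0.021],"turn": [0,0,0]}
    - {"xyz": [0.004,0,-0.01],"turn": [0,0,0]}
    - {"xyz": [0.003,0,-0.006],"turn": [0,0,0]}
    - {"xyz": [0,0,-0.002],"turn": [0,0,0]}
    - {"xyz": [0,0,0],"turn": [0,0,0]}
    - {"xyz": [0,0,0],"turn": [0,0,0]}

```text
clock: 28.78
eef_pos: [518.2, 204.0, 99.0]
eef_rot: [-3.141, -0.385, 0.043]
wrist_force: [-0.4, -0.3, -4.1]
finger_gap: 56.0
```

```bash
python3 - <<'E'
from m import *
report("blue",20,.8,0,((7,2),(7,0)))
E
```

```text
pos [518.2 204.   99. ] rotvec to target [-0.0003  0.0011  0.0001]
7 2 [518.9 204.4  99.4] delta [0.7 0.4 0.5]
7 0 [519.7 204.4  97.6] delta [ 1.4  0.5 -1.4]
```

arm_command:
  deltas:
    - {"xyz": [0.0005,0,-0.001],"turn": [0,0,0]}
    - {"xyz": [0,0,0],"turn": [0,0,0]}

```text
clock: 29.02
eef_pos: [518.7, 203.9, 97.5]
eef_rot: [-3.141, -0.384, 0.043]
wrist_force: [-0.1, -0.1, -4.0]
finger_gap: 55.3
```

arm_command:
  deltas:
    - {"xyz": [0,0,0],"turn": [0,0,0]}
    - {"xyz": [0,0,0],"turn": [0,0,0]}
    - {"xyz": [0,0,0],"turn": [0,0,0]}
    - {"xyz": [0,0,0],"turn": [0,0,0]}
  gripper: 0.25

```text
clock: 29.52
eef_pos: [518.7, 203.9, 97.6]
eef_rot: [-3.141, -0.385, 0.043]
wrist_force: [-0.1, -0.2, 0.4]
finger_gap: 70.4
```

arm_command:
  deltas:
    - {"xyz": [-0.004,0,0.01],"turn": [0,0,0]}
    - {"xyz": [-0.008,0,0.02],"turn": [0,0,0]}
    - {"xyz": [-0.01,0,0.025],"turn": [0,0,0]}
    - {"xyz": [-0.01,0,0.025],"turn": [0,0,0]}
    - {"xyz": [-0.004,0,0.025],"turn": [0,0,0]}
    - {"xyz": [0,0,0.02],"turn": [0,0,0]}

```text
clock: 30.28
eef_pos: [482.3, 204.0, 224.4]
eef_rot: [-3.141, -0.386, 0.043]
wrist_force: [-0.2, -0.5, -0.1]
finger_gap: 70.4
```

```bash
python3 - <<'E'
from m import *
c=wshot("w16");cv2.imwrite("pics/w16z.png",cv2.resize(c["color"][60:340,160:480,::-1],None,fx=2,fy=2,interpolation=cv2.INTER_CUBIC))
s=read_state();print(s["eef_pos"],s["eef_rot"],s["clock"])
E
```

```text
[483.14048176 204.30258174 226.88620544] [-3.1396621  -0.38890071  0.04245266] 30.325
```

View pics/w16z.png

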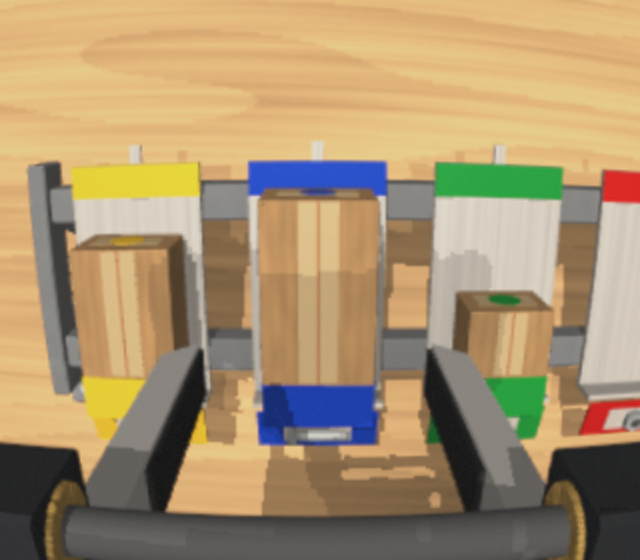

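arm_command:
  deltas:
    - {"xyz": [0,-0.02,0],"turn": [-0.0055,0.128,0]}
    - {"xyz": [0,-0.035,0],"turn": [-0.0055,0.128,0]}
    - {"xyz": [0,-0.04,0],"turn": [-0.0055,0.128,0]}
    - {"xyz": [0,-0.04,0],"turn": [0,0,-0.04]}
    - {"xyz": [0,-0.04,0],"turn": [0,0,-0.04]}
    - {"xyz": [0,-0.04,0],"turn": [0,0,-0.04]}
    - {"xyz": [0,-0.04,0],"turn": [0,0,-0.04]}
    - {"xyz": [0,-0.04,0],"turn": [0,0,-0.04]}
    - {"xyz": [0,-0.04,0],"turn": [0,0,-0.04]}
    - {"xyz": [0,-0.04,0],"turn": [0,0,-0.05]}
    - {"xyz": [0,-0.04,0],"turn": [0,0,-0.05]}
    - {"xyz": [0,-0.04,-0.01],"turn": [0,0,-0.05]}
  gripper: 0

```text
clock: 31.82
eef_pos: [482.6, -252.5, 212.9]
eef_rot: [3.141, -0.001, -0.349]
wrist_force: [0.9, -0.6, 0.5]
finger_gap: 94.0
```

arm_command:
  deltas:
    - {"xyz": [0,-0.04,-0.02],"turn": [0,0,-0.04]}
    - {"xyz": [-0.002,-0.028,-0.03],"turn": [0,0,0]}
    - {"xyz": [0,0,0],"turn": [0,0,0]}
    - {"xyz": [0,0,0],"turn": [0,0,0]}

```text
clock: 32.33
eef_pos: [480.9, -318.6, 163.3]
eef_rot: [3.142, -0.001, -0.387]
wrist_force: [0.2, -0.4, 1.0]
finger_gap: 94.1
```

```bash
python3 - <<'E'
from m import *
c=wshot("w17");cv2.imwrite("pics/w17z.png",cv2.resize(c["color"][60:340,160:480,::-1],None,fx=2,fy=2,interpolation=cv2.INTER_CUBIC))
s=read_state();print(s["eef_pos"],s["eef_rot"],s["clock"])
E
```

```text
[ 481.13160633 -318.48778199  163.66449481] [ 3.14132178e+00 -1.48615736e-03 -3.86446321e-01] 32.375
```

View pics/w17z.png

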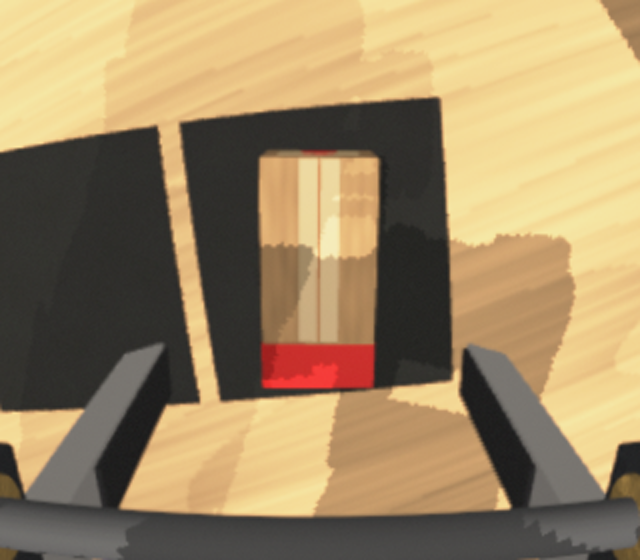

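```bash
python3 - <<'E'
from m import *
c=load("w17")
quad(c,"red",[(259,157),(380,157),(374,387),(262,388)],42,(160,60),2)
E
```

```text
red ctr [ 479.4 -319.7] L 117.5 W 57.1 yaw -0.392 yawW -0.382
```

arm_command:
  deltas:
    - {"xyz": [-0.0015,-0.001,-0.015],"turn": [0,0,0]}
    - {"xyz": [0,0,-0.03],"turn": [0,0,0]}
    - {"xyz": [0,0,-0.035],"turn": [0,0,0]}
    - {"xyz": [0,0,-0.032],"turn": [0,0,0]}
    - {"xyz": [0,0,-0.019],"turn": [0,0,0]}
    - {"xyz": [0,0,-0.009],"turn": [0,0,0]}
    - {"xyz": [0,0,-0.003],"turn": [0,0,0]}
    - {"xyz": [0,0,0],"turn": [0,0,0]}

```text
clock: 33.38
eef_pos: [479.5, -320.3, 20.1]
eef_rot: [3.141, -0.001, -0.387]
wrist_force: [0.1, 0.2, 0.3]
finger_gap: 94.1
```

arm_command:
  deltas:
    - {"xyz": [0,0,0],"turn": [0,0,0]}
    - {"xyz": [0,0,0],"turn": [0,0,0]}
    - {"xyz": [0,0,0],"turn": [0,0,0]}
    - {"xyz": [0,0,0],"turn": [0,0,0]}
    - {"xyz": [0,0,0],"turn": [0,0,0]}
    - {"xyz": [0,0,0],"turn": [0,0,0]}
  gripper: 1
  force: 35

```text
clock: 34.12
eef_pos: [479.2, -320.1, 19.5]
eef_rot: [-3.142, -0.0, -0.387]
wrist_force: [-0.5, 0.5, 2.1]
finger_gap: 55.8
```

arm_command:
  deltas:
    - {"xyz": [0,0,0.01],"turn": [0,0,0]}
    - {"xyz": [0,0,0.03],"turn": [0,0,0]}
    - {"xyz": [0,0,0.04],"turn": [0,0,0]}
    - {"xyz": [0,0,0.045],"turn": [0,0,0]}
    - {"xyz": [0,0,0.045],"turn": [0,0,0]}
    - {"xyz": [0,0,0.03],"turn": [0,0,0]}
    - {"xyz": [0,0,0.01],"turn": [0,0,0]}
    - {"xyz": [0,0,0],"turn": [0,0,0]}

```text
clock: 35.12
eef_pos: [479.0, -320.0, 229.0]
eef_rot: [-3.142, 0.0, -0.387]
wrist_force: [-0.9, -0.3, -4.5]
finger_gap: 55.7
```

```bash
python3 - <<'E'
from m import *
c=wshot("w18");cv2.imwrite("pics/w18z.png",cv2.resize(c["color"][60:340,160:480,::-1],None,fx=2,fy=2,interpolation=cv2.INTER_CUBIC))
s=read_state();print(s["eef_pos"],s["eef_rot"],s["clock"],s["wrist_force"],s["moment"])
report("red",20,0,0)
E
```

```text
[ 478.81599285 -319.88051769  228.16229947] [-3.14113024e+00  1.75149356e-03 -3.87235358e-01] 35.175 [-0.16313828 -0.54075738 -4.95008977] [0.06896852 0.02350534 0.01141421]
pos [ 478.8 -319.9  228.2] rotvec to target [-0.067  -0.3829  0.4248]
7 70 [502.6   7.5 162.8] delta [ 23.8 327.4 -65.4]
7 2 [528.1   8.6  99.7] delta [  49.3  328.5 -128.4]
```

View pics/w18z.png

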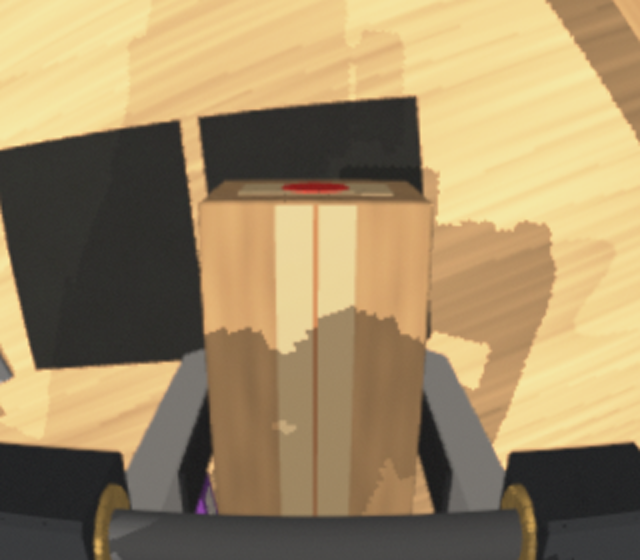

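arm_command:
  deltas:
    - {"xyz": [0.001,0.02,0],"turn": [0,0,0.03]}
    - {"xyz": [0.002,0.034,0],"turn": [0,0,0.05]}
    - {"xyz": [0.003,0.038,0],"turn": [0,0,0.05]}
    - {"xyz": [0.003,0.038,0],"turn": [0,0,0.05]}
    - {"xyz": [0.003,0.038,0],"turn": [0,0,0.05]}
    - {"xyz": [0.003,0.038,0],"turn": [0,0,0.05]}
    - {"xyz": [0.003,0.038,0],"turn": [0,0,0.05]}
    - {"xyz": [0.003,0.038,0],"turn": [0,0,0.05]}
    - {"xyz": [0.002,0.03,0],"turn": [0,0,0.05]}
    - {"xyz": [0,0.0155,0],"turn": [0.0055,-0.128,0]}
    - {"xyz": [0,0,-0.02],"turn": [0.0055,-0.128,0]}
    - {"xyz": [0,0,-0.03],"turn": [0.0055,-0.128,0]}

```text
clock: 36.67
eef_pos: [501.5, 8.4, 178.8]
eef_rot: [3.141, -0.389, 0.045]
wrist_force: [0.9, -0.5, -5.4]
finger_gap: 55.9
```

arm_command:
  deltas:
    - {"xyz": [0,0,-0.015],"turn": [0,0,0]}
    - {"xyz": [0,0,0],"turn": [0,0,0]}
    - {"xyz": [0,0,0],"turn": [0,0,0]}

```text
clock: 37.05
eef_pos: [502.3, 7.7, 164.9]
eef_rot: [-3.142, -0.384, 0.043]
wrist_force: [0.2, 0.8, -3.9]
finger_gap: 56.0
```

```bash
python3 - <<'E'
from m import *
report("red",20,.8,0,((7,70),(7,8),(7,1)))
c=wshot("w19");cv2.imwrite("pics/w19z.png",cv2.resize(c["color"][60:340,160:480,::-1],None,fx=2,fy=2,interpolation=cv2.INTER_CUBIC))
E
```

```text
pos [502.3   7.7 164.9] rotvec to target [-0.0001  0.0005 -0.0005]
7 70 [501.9   7.5 162.5] delta [-0.4 -0.2 -2.4]
7 8 [525.1   8.5 105. ] delta [ 22.8   0.8 -59.9]
7 1 [527.7   8.6  98.5] delta [ 25.4   0.9 -66.4]
```

View pics/w19z.png

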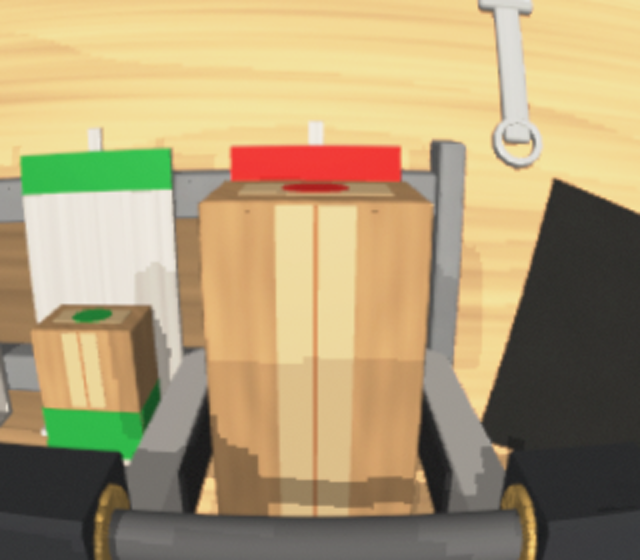

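arm_command:
  deltas:
    - {"xyz": [0.004,0,-0.011],"turn": [0,0,0]}
    - {"xyz": [0.007,0,-0.02],"turn": [0,0,0]}
    - {"xyz": [0.007,0.001,-0.018],"turn": [0,0,0]}
    - {"xyz": [0.004,0,-0.009],"turn": [0,0,0]}
    - {"xyz": [0.003,0,-0.006],"turn": [0,0,0]}
    - {"xyz": [0,0,-0.002],"turn": [0,0,0]}
    - {"xyz": [0,0,0],"turn": [0,0,0]}
    - {"xyz": [0,0,0],"turn": [0,0,0]}

```text
clock: 38.1
eef_pos: [527.3, 8.4, 98.9]
eef_rot: [3.142, -0.385, 0.043]
wrist_force: [0.6, 0.9, -4.3]
finger_gap: 56.1
```

```bash
python3 - <<'E'
from m import *
report("red",20,.8,0,((7,1),(7,0)))
E
```

```text
pos [527.3   8.4  98.9] rotvec to target [-0.      0.0011  0.0002]
7 1 [527.7   8.6  98.5] delta [ 0.5  0.3 -0.4]
7 0 [528.1   8.6  97.6] delta [ 0.8  0.3 -1.3]
```

arm_command:
  deltas:
    - {"xyz": [0,0,-0.001],"turn": [0,0,0]}
    - {"xyz": [0,0,0],"turn": [0,0,0]}

```text
clock: 38.35
eef_pos: [527.1, 8.4, 97.5]
eef_rot: [-3.142, -0.384, 0.043]
wrist_force: [-0.6, -0.3, -3.4]
finger_gap: 55.9
```

arm_command:
  deltas:
    - {"xyz": [0,0,0],"turn": [0,0,0]}
    - {"xyz": [0,0,0],"turn": [0,0,0]}
    - {"xyz": [0,0,0],"turn": [0,0,0]}
    - {"xyz": [0,0,0],"turn": [0,0,0]}
  gripper: 0.27

```text
clock: 38.85
eef_pos: [527.2, 8.4, 97.6]
eef_rot: [-3.142, -0.385, 0.043]
wrist_force: [-0.3, 0.6, 0.2]
finger_gap: 68.7
```

arm_command:
  deltas:
    - {"xyz": [-0.004,0,0.01],"turn": [0,0,0]}
    - {"xyz": [-0.008,0,0.02],"turn": [0,0,0]}
    - {"xyz": [-0.01,0,0.025],"turn": [0,0,0]}
    - {"xyz": [-0.01,0,0.025],"turn": [0,0,0]}
    - {"xyz": [-0.004,0,0.025],"turn": [0,0,0]}
    - {"xyz": [-0.01,0,0.03],"turn": [0,0,0]}
    - {"xyz": [-0.02,0.03,0.03],"turn": [-0.0055,0.128,0]}
    - {"xyz": [-0.02,0.04,0.02],"turn": [-0.0055,0.128,0]}
    - {"xyz": [-0.02,0.04,0.01],"turn": [-0.0055,0.128,0]}
    - {"xyz": [-0.01,0.03,0],"turn": [0,0,0]}
    - {"xyz": [0,0,0],"turn": [0,0,0]}
    - {"xyz": [0,0,0],"turn": [0,0,0]}

```text
clock: 40.35
eef_pos: [411.0, 147.9, 292.8]
eef_rot: [3.142, -0.0, 0.043]
wrist_force: [0.2, -0.1, 0.0]
finger_gap: 68.1
```

```bash
python3 - <<'E'
from m import *
c=wshot("w20");cv2.imwrite("pics/w20z.png",cv2.resize(c["color"][60:260,140:500,::-1],None,fx=2.2,fy=2.2,interpolation=cv2.INTER_CUBIC))
s=read_state();print(s["eef_pos"],s["eef_rot"],s["clock"])
t=camera("scene");cv2.imwrite("pics/s20z.png",cv2.resize(t["color"][170:310,160:480,::-1],None,fx=2.5,fy=2.5,interpolation=cv2.INTER_CUBIC))
E
```

```text
[411.14938816 147.70962306 292.71605752] [ 3.14145465e+00 -4.00641404e-04  4.22245583e-02] 40.4
```

View pics/w20z.png

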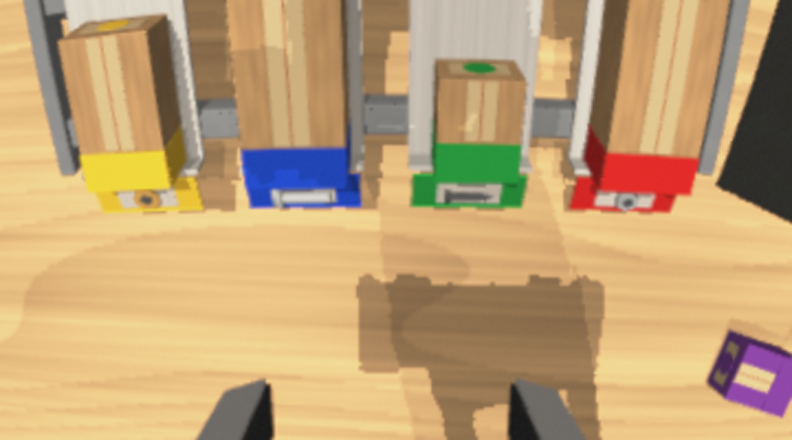

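View pics/s20z.png

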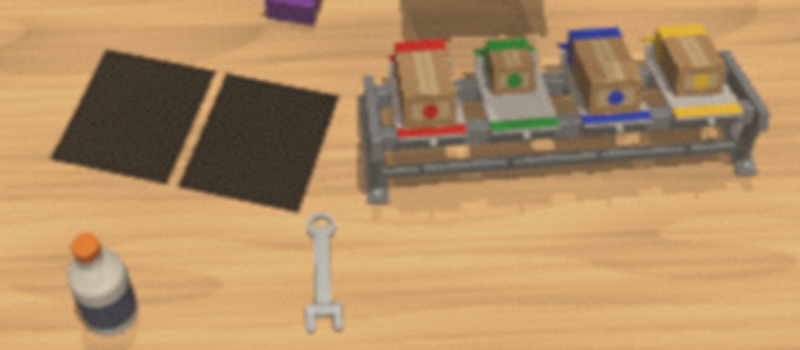

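```bash
python3 - <<'E'
from m import *
c=load("w20");a=c["color"][:,:,::-1].copy();a=cv2.resize(a,None,fx=3,fy=3,interpolation=cv2.INTER_CUBIC)
cy,sy=np.cos(YAW),np.sin(YAW);ct,st=np.cos(TH),np.sin(TH)
u=np.array([ct*cy,ct*sy,st]);nn=np.array([-st*cy,-st*sy,ct]);w=np.array([-sy,cy,0])
D={"red":(116,56,42),"blue":(116,56,42),"yellow":(92,52,38),"green":(60,46,36)}
for n,(L,W,H) in D.items():
    o=np.array([*LIP[n],55.])
    p=[wproj(c,o+x*u+y*w+H*nn) for x,y in((0,W/2),(0,-W/2),(L,-W/2),(L,W/2))]
    cv2.polylines(a,[(np.array(p)*3+1).astype(int)],True,(255,0,255),1)
cv2.imwrite("pics/chk.png",a[60:510,480:1280])
s=camera("scene");t=camera("top")
for nm,k,z in(("glue",t,0),("x",s,0)): pass
def orange(k):
    h=cv2.cvtColor(k["color"],cv2.COLOR_RGB2HSV);return h
print(np.abs(t["color"].astype(int)-cv2.imread("pics/top0.png")[:,:,::-1])[110:175,350:475].max(), read_state()["clock"])
E
```

```text
31 40.55
```

View pics/chk.png

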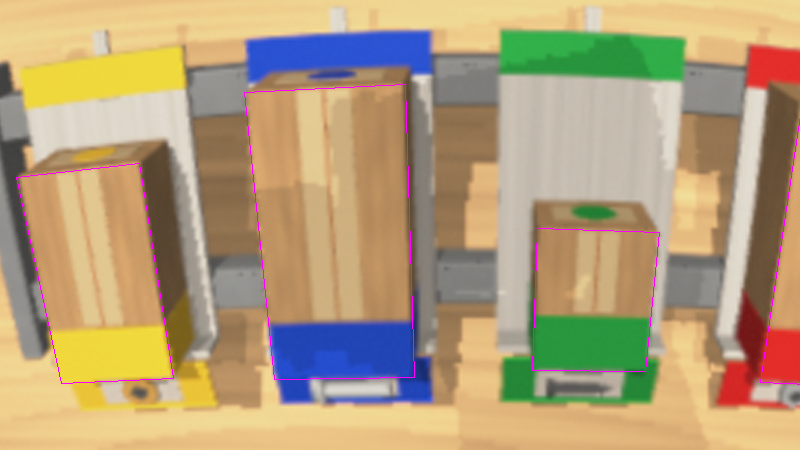

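```bash
python3 - <<'E'
from m import *
c=load("w20");a=cv2.resize(c["color"][:,:,::-1],None,fx=3,fy=3,interpolation=cv2.INTER_CUBIC)
cy,sy=np.cos(YAW),np.sin(YAW);ct,st=np.cos(TH),np.sin(TH)
u=np.array([ct*cy,ct*sy,st]);nn=np.array([-st*cy,-st*sy,ct]);w=np.array([-sy,cy,0])
o=np.array([*LIP["red"],55.])
p=[wproj(c,o+x*u+y*w+42*nn) for x,y in((0,28),(0,-28),(116,-28),(116,28))]
cv2.polylines(a,[(np.array(p)*3+1).astype(int)],True,(255,0,255),1)
cv2.imwrite("pics/chk2.png",a[60:510,1100:1600])
E
```

```text
(no output)
```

View pics/chk2.png

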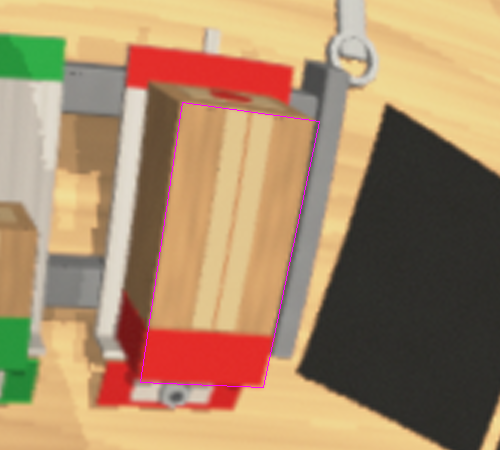

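```bash
python3 -c "
from cell import *
print(sign_off())"
```

```text
the job is handed in; nothing more can be done
None
```

I took the pile apart from the top (green, yellow, blue, then red) and put each carton on the tray of its own colour. I set each one down tilted to the slope, let it slide the last few millimetres to the lip with its label end at the front, and handed the job in at about 40.6 s.

**Cartons:** In the last wrist picture, the predicted top outlines for fully seated cartons matched all four to about 1–2 mm by eye. They are flat, central and against the lip, with the gripper clear. I did not measure their final poses beyond this.

**Glue and wrench:** A difference between the first and last top pictures over the glue and wrench area peaked at 31 of 255 grey levels. I took that as noise. The pictures show both where they started, with the bottle upright.

**Problems:** One move was refused because two of its rows had no turn; nothing moved, and I sent it again. My first long-range reading of the trays disagreed with the closer one by up to about 10 mm in x, so I used the closer one. No check failed at the end.

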